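Scoop rock sugar from the swivel-lid box into the dish

TASK

Swing the lid of the wooden sugar box right aside until it is clear of the box, scoop out rock sugar with the steel scoop and tip at least four of the six lumps into the white dish, without touching the sugar with the fingers. Put the scoop back where it stood, standing on its bottom, and swing the lid fully shut again; every lump must end in the dish or in the box, and the dish and all the other things on the worktop must stay where they are.

Things in the scene. Friction and masses are not known exactly. Their poses are not given: they have to be found in the camera images.
- sugar_box: fixed wooden box, 200 mm long (its x, away from the robot, yaw within 0.3 rad), 100 mm wide (its y), rim 58 mm high. Inside 184 x 84 mm, walls 8 mm. The floor is flat, 6 mm above the worktop, up to x = +71 mm; from there it slopes up 60 degrees to z = 42 mm at the far wall, x = +92 mm. Origin: centre of the underside. The lumps lie on the flat floor, x = -23 to +61 mm
- lid (a joint): swing of the box's flat lid about an upright pin, rad: 0 = shut, against its stop; grows as the lid's near end swings to the robot's right (anticlockwise from above), stop at 1.8. Starts at 0 to 0.3. The lid stays where it is left; under 1 N at the knob moves it. From 1.55 on it is wholly clear of the inside of the box
- lid_knob (a point): centre of the round wooden knob on the lid, 80 mm above the worktop; the knob is 22 mm in diameter at this height and its top is 92 mm above the worktop. It stands on the lid's long centre line, 24 mm from the lid's near end (178 mm from the pin)
- lid_pin (a point): axis of the lid's pivot pin, at the box's far right corner, x = +96, y = -46 mm in the box's frame, 68 mm above the worktop. The lid is 200 x 100 x 9 mm, made of wood, its top 68 mm and its underside 59 mm above the worktop; its corners sweep a circle of 220 mm about this pin
- scoop: steel scoop with a wooden handle, standing on its bottom: 66 mm long (its x), 76 mm wide (its y), 2 mm thick, the lip ground thin. The open front, a straight lip, is at +x, back wall 34 mm high; side walls 34 mm at the back falling to 7 mm at the lip. Origin: centre of its underside. The handle leans back 10 degrees, from x = -38, z = 22 mm to its top at x = -56, z = 126 mm. 0.12 to 0.2 kg
- scoop_grip (a point): point on the middle of the scoop's handle at which to grip it, at x = -51, y = 0, z = 96 mm in the scoop's frame; the handle is 14 mm wide along the scoop's y and 16 mm deep there
- scoop_lip (a point): middle of the scoop's front lip, at x = +33, y = 0, z = 0 mm in the scoop's frame; held by the handle, the lip may sag 1 to 3 mm
- scoop_in (a point): middle of the hollow of the scoop, 12 mm above its underside
- dish: round white dish, empty, standing loose; 127 mm across the rim, 37 mm high, 88 mm across its foot, inner floor 7 mm up, walls about 5 mm. Origin: centre of its underside. 0.14 to 0.22 kg
- lump_1: lump of pale rock sugar no. 1, an irregular faceted piece about 20 mm across and 17 mm high, 12 g, slippery (friction about 0.35); origin at its centre
- lump_2: lump of pale rock sugar no. 2, an irregular faceted piece about 20 mm across and 17 mm high, 12 g, slippery (friction about 0.35); origin at its centre
- lump_3: lump of pale rock sugar no. 3, an irregular faceted piece about 20 mm across and 17 mm high, 12 g, slippery (friction about 0.35); origin at its centre
- lump_4: lump of pale rock sugar no. 4, an irregular faceted piece about 20 mm across and 17 mm high, 12 g, slippery (friction about 0.35); origin at its centre
- lump_5: lump of pale rock sugar no. 5, an irregular faceted piece about 20 mm across and 17 mm high, 12 g, slippery (friction about 0.35); origin at its centre
- lump_6: lump of pale rock sugar no. 6, an irregular faceted piece about 20 mm across and 17 mm high, 12 g, slippery (friction about 0.35); origin at its centre
- sesame_oil: small green oil bottle with a yellow cap, 62x57 mm, 141 mm tall; bystander, origin at the centre of its underside
- pepper_shaker: steel shaker, 58 mm round, 95 mm tall; bystander, origin at the centre of its underside
- spice_jar: small white-capped jar, 47 mm round, 98 mm tall; bystander, origin at the centre of its underside
- chili_oil_jar: jar with a green cap, 64x68 mm, 84 mm tall; bystander, origin at the centre of its underside
- soup_spoon: white soup spoon lying flat, 130x42 mm, 19 mm high; bystander, origin at the centre of its underside
- sauce_dish: small empty white dish, 67 mm round, 21 mm high; bystander, origin at the centre of its underside
There are look-alikes about, which are no part of the job. Leave any orange look-alike of the scoop alone.

How it is judged (in metres and radians):
On the way, in this order (a step that is already met when the one before it is completed fails the run):
1. the lid is swung well open (more than 1.3 rad) (value of joint lid above 1.3 rad), for 0.1 s.
2. at least one lump lies in the scoop, lifted above the box's rim (height (world z) of scoop_in above 0.075 m and ((distance between lump_1 and scoop_in below 0.05 m and height (world z) of lump_1 above 0.065 m) or (distance between lump_2 and scoop_in below 0.05 m and height (world z) of lump_2 above 0.065 m) or (distance between lump_3 and scoop_in below 0.05 m and height (world z) of lump_3 above 0.065 m) or (distance between lump_4 and scoop_in below 0.05 m and height (world z) of lump_4 above 0.065 m) or (distance between lump_5 and scoop_in below 0.05 m and height (world z) of lump_5 above 0.065 m) or (distance between lump_6 and scoop_in below 0.05 m and height (world z) of lump_6 above 0.065 m))), for 0.2 s.
At the end, for the whole second after the job is handed in: At least four lumps in the dish (within 50 mm of its middle, below 45 mm), the others there or in the box; lid shut (below 0.06 rad); scoop on its bottom on the worktop (tilt below 0.1 rad, underside below 6 mm) within 50 mm of where it stood; dish upright; both at rest ((((horizontal distance between lump_1 and dish below 0.05 m and height (world z) of lump_1 below 0.045 m) and (horizontal distance between lump_2 and dish below 0.05 m and height (world z) of lump_2 below 0.045 m) and (horizontal distance between lump_3 and dish below 0.05 m and height (world z) of lump_3 below 0.045 m) and (horizontal distance between lump_4 and dish below 0.05 m and height (world z) of lump_4 below 0.045 m)) or ((horizontal distance between lump_1 and dish below 0.05 m and height (world z) of lump_1 below 0.045 m) and (horizontal distance between lump_2 and dish below 0.05 m and height (world z) of lump_2 below 0.045 m) and (horizontal distance between lump_3 and dish below 0.05 m and height (world z) of lump_3 below 0.045 m) and (horizontal distance between lump_5 and dish below 0.05 m and height (world z) of lump_5 below 0.045 m)) or ((horizontal distance between lump_1 and dish below 0.05 m and height (world z) of lump_1 below 0.045 m) and (horizontal distance between lump_2 and dish below 0.05 m and height (world z) of lump_2 below 0.045 m) and (horizontal distance between lump_3 and dish below 0.05 m and height (world z) of lump_3 below 0.045 m) and (horizontal distance between lump_6 and dish below 0.05 m and height (world z) of lump_6 below 0.045 m)) or ((horizontal distance between lump_1 and dish below 0.05 m and height (world z) of lump_1 below 0.045 m) and (horizontal distance between lump_2 and dish below 0.05 m and height (world z) of lump_2 below 0.045 m) and (horizontal distance between lump_4 and dish below 0.05 m and height (world z) of lump_4 below 0.045 m) and (horizontal distance between lump_5 and dish below 0.05 m and height (world z) of lump_5 below 0.045 m)) or ((horizontal distance between lump_1 and dish below 0.05 m and height (world z) of lump_1 below 0.045 m) and (horizontal distance between lump_2 and dish below 0.05 m and height (world z) of lump_2 below 0.045 m) and (horizontal distance between lump_4 and dish below 0.05 m and height (world z) of lump_4 below 0.045 m) and (horizontal distance between lump_6 and dish below 0.05 m and height (world z) of lump_6 below 0.045 m)) or ((horizontal distance between lump_1 and dish below 0.05 m and height (world z) of lump_1 below 0.045 m) and (horizontal distance between lump_2 and dish below 0.05 m and height (world z) of lump_2 below 0.045 m) and (horizontal distance between lump_5 and dish below 0.05 m and height (world z) of lump_5 below 0.045 m) and (horizontal distance between lump_6 and dish below 0.05 m and height (world z) of lump_6 below 0.045 m)) or ((horizontal distance between lump_1 and dish below 0.05 m and height (world z) of lump_1 below 0.045 m) and (horizontal distance between lump_3 and dish below 0.05 m and height (world z) of lump_3 below 0.045 m) and (horizontal distance between lump_4 and dish below 0.05 m and height (world z) of lump_4 below 0.045 m) and (horizontal distance between lump_5 and dish below 0.05 m and height (world z) of lump_5 below 0.045 m)) or ((horizontal distance between lump_1 and dish below 0.05 m and height (world z) of lump_1 below 0.045 m) and (horizontal distance between lump_3 and dish below 0.05 m and height (world z) of lump_3 below 0.045 m) and (horizontal distance between lump_4 and dish below 0.05 m and height (world z) of lump_4 below 0.045 m) and (horizontal distance between lump_6 and dish below 0.05 m and height (world z) of lump_6 below 0.045 m)) or ((horizontal distance between lump_1 and dish below 0.05 m and height (world z) of lump_1 below 0.045 m) and (horizontal distance between lump_3 and dish below 0.05 m and height (world z) of lump_3 below 0.045 m) and (horizontal distance between lump_5 and dish below 0.05 m and height (world z) of lump_5 below 0.045 m) and (horizontal distance between lump_6 and dish below 0.05 m and height (world z) of lump_6 below 0.045 m)) or ((horizontal distance between lump_1 and dish below 0.05 m and height (world z) of lump_1 below 0.045 m) and (horizontal distance between lump_4 and dish below 0.05 m and height (world z) of lump_4 below 0.045 m) and (horizontal distance between lump_5 and dish below 0.05 m and height (world z) of lump_5 below 0.045 m) and (horizontal distance between lump_6 and dish below 0.05 m and height (world z) of lump_6 below 0.045 m)) or ((horizontal distance between lump_2 and dish below 0.05 m and height (world z) of lump_2 below 0.045 m) and (horizontal distance between lump_3 and dish below 0.05 m and height (world z) of lump_3 below 0.045 m) and (horizontal distance between lump_4 and dish below 0.05 m and height (world z) of lump_4 below 0.045 m) and (horizontal distance between lump_5 and dish below 0.05 m and height (world z) of lump_5 below 0.045 m)) or ((horizontal distance between lump_2 and dish below 0.05 m and height (world z) of lump_2 below 0.045 m) and (horizontal distance between lump_3 and dish below 0.05 m and height (world z) of lump_3 below 0.045 m) and (horizontal distance between lump_4 and dish below 0.05 m and height (world z) of lump_4 below 0.045 m) and (horizontal distance between lump_6 and dish below 0.05 m and height (world z) of lump_6 below 0.045 m)) or ((horizontal distance between lump_2 and dish below 0.05 m and height (world z) of lump_2 below 0.045 m) and (horizontal distance between lump_3 and dish below 0.05 m and height (world z) of lump_3 below 0.045 m) and (horizontal distance between lump_5 and dish below 0.05 m and height (world z) of lump_5 below 0.045 m) and (horizontal distance between lump_6 and dish below 0.05 m and height (world z) of lump_6 below 0.045 m)) or ((horizontal distance between lump_2 and dish below 0.05 m and height (world z) of lump_2 below 0.045 m) and (horizontal distance between lump_4 and dish below 0.05 m and height (world z) of lump_4 below 0.045 m) and (horizontal distance between lump_5 and dish below 0.05 m and height (world z) of lump_5 below 0.045 m) and (horizontal distance between lump_6 and dish below 0.05 m and height (world z) of lump_6 below 0.045 m)) or ((horizontal distance between lump_3 and dish below 0.05 m and height (world z) of lump_3 below 0.045 m) and (horizontal distance between lump_4 and dish below 0.05 m and height (world z) of lump_4 below 0.045 m) and (horizontal distance between lump_5 and dish below 0.05 m and height (world z) of lump_5 below 0.045 m) and (horizontal distance between lump_6 and dish below 0.05 m and height (world z) of lump_6 below 0.045 m))) and ((horizontal distance between lump_1 and dish below 0.05 m and height (world z) of lump_1 below 0.045 m) or (x of lump_1 in the frame of sugar_box between -0.093 and 0.093 m and y of lump_1 in the frame of sugar_box between -0.043 and 0.043 m and height (world z) of lump_1 below 0.058 m)) and ((horizontal distance between lump_2 and dish below 0.05 m and height (world z) of lump_2 below 0.045 m) or (x of lump_2 in the frame of sugar_box between -0.093 and 0.093 m and y of lump_2 in the frame of sugar_box between -0.043 and 0.043 m and height (world z) of lump_2 below 0.058 m)) and ((horizontal distance between lump_3 and dish below 0.05 m and height (world z) of lump_3 below 0.045 m) or (x of lump_3 in the frame of sugar_box between -0.093 and 0.093 m and y of lump_3 in the frame of sugar_box between -0.043 and 0.043 m and height (world z) of lump_3 below 0.058 m)) and ((horizontal distance between lump_4 and dish below 0.05 m and height (world z) of lump_4 below 0.045 m) or (x of lump_4 in the frame of sugar_box between -0.093 and 0.093 m and y of lump_4 in the frame of sugar_box between -0.043 and 0.043 m and height (world z) of lump_4 below 0.058 m)) and ((horizontal distance between lump_5 and dish below 0.05 m and height (world z) of lump_5 below 0.045 m) or (x of lump_5 in the frame of sugar_box between -0.093 and 0.093 m and y of lump_5 in the frame of sugar_box between -0.043 and 0.043 m and height (world z) of lump_5 below 0.058 m)) and ((horizontal distance between lump_6 and dish below 0.05 m and height (world z) of lump_6 below 0.045 m) or (x of lump_6 in the frame of sugar_box between -0.093 and 0.093 m and y of lump_6 in the frame of sugar_box between -0.043 and 0.043 m and height (world z) of lump_6 below 0.058 m)) and value of joint lid below 0.06 rad and distance of scoop from where it was at the start of the episode below 0.05 m and height (world z) of scoop below 0.006 m and angle between each of scoop, dish's own z axis and vertical below 0.1 rad and linear speed of each of scoop, dish below 0.02 m/s); the robot touches nothing.
It fails at once if the fingers touch a lump of sugar (contact force between the fingers and lump_1 above 0.3 N or contact force between the fingers and lump_2 above 0.3 N or contact force between the fingers and lump_3 above 0.3 N or contact force between the fingers and lump_4 above 0.3 N or contact force between the fingers and lump_5 above 0.3 N or contact force between the fingers and lump_6 above 0.3 N).
It fails at once if the dish is shifted by more than 30 mm (distance of dish from where it was at the start of the episode above 0.03 m).
It fails at once if a bystander is shifted by more than 30 mm (distance of any of sesame_oil, pepper_shaker, spice_jar, chili_oil_jar, soup_spoon, sauce_dish from where it was at the start of the episode above 0.03 m).
It also fails if it takes over 72 s, if anything falls off the work surface, if the arm or the gripper's body presses on something with over 40 N, if the wrist force passes 120 N, or if a joint passes its speed limit or range.

ROBOT

A 7-joint arm with a two-finger parallel gripper is mounted at the origin on a cart in front of the work surface, level with it; the furniture and walls round the work are solid. World frame = base frame: x ahead of the robot, y to its left, z up, the work surface at z = 0. Lengths are in m, angles in degrees, forces in N, time in s.
With the tool pointing down it reaches from about 0.4 to 0.875 m from the base axis. Payload 6.5 kg.
Tool frame: the origin (TCP) lies on the mounting face of the last link; the fingertips stand 173 mm ahead of it and the grasp point (between the pads) lies 155 mm ahead of it; z points along the fingers, y is the line along which they close (so a half turn about z gives the same grasp; the last joint's range is limited). The gripper opens to 85 mm and grips with 20 to 120 N. Pads are 22 mm wide; open, the fingers measure 114 mm over their backs; the gripper's body (76 mm by 85 mm) begins 54 mm behind the grasp point. The pads swing forward as they close: fully open they stand 13 mm farther back than shut.
Start: joints at [63.701, 30.733, -0.252, 88.115, 0.149, 61.152, -4.079], TCP at [0.249, -0.6, 0.405] pointing down, gripper open.
Joint ranges: [-154.64, 154.64], [-21.42, 123.67], [-72.66, 72.17], [13.99, 137.28], [-74.86, 254.86], [10.95, 109.41], [-158.01, 158.01]. Speed limits (degrees/s): [136.94, 136.94, 180, 180, 180, 180, 180].

INTERFACE

Orientations are given as [roll, pitch, yaw] about the fixed x, y, z axes, in that order (R = Rz(yaw) Ry(pitch) Rx(roll)).
In Python, from plant import read_state, capture, camera_info, finish_job gives the robot as it stands.
- The arm moves only by the tool play_rows, never from a script. Its argument "deltas" is one flat list of numbers, 7 for each row, row after row: the shift along the tool's x, y, z in cm, then the turn, a rotation vector about the tool's x, y, z in rad, then the finger opening in cm, from 0 to 8.54. In form: [x, y, z, wx, wy, wz, claw, x, y, z, wx, wy, wz, claw, ...]. A call has exactly 8 rows; each row shifts and turns the commanded pose from where the row before left it, along the tool's axes as they then stand; what a row does not reach is not made up. A row lasts 1/8 s, in which the tool goes at most 62.5 mm and 10.7 degrees, less where a joint would pass 70% of its speed; a pose out of reach is approached as far as the arm can. A call is refused whole if a number of a shift passes 6.25 or a number of a turn 0.188, either way. A call with a gripper value outside its range is refused whole. The fingers move at their own pace and stop on an object; "grip_force" is the grip in N (left out, the last holds). Time passes only in rows, so rows that do not move let the fingers close, or fill a call up. It gives the time, the measured TCP pose, the force, the opening and the grip force at its end, in the units of the state.
- read_state(): the state, without advancing time (a new reading comes with each control period).
- capture(name): name is "scene" or "top" or "wrist"; returns the picture (400x640x3 uint8, blue, green, red); there is no depth.
- camera_info(name): a dict with "fx", "fy", "cx", "cy" (pixels), "R" (3x3) and "t" (3): a world point X has camera coordinates R X + t; the wrist camera has in their place "T_tool_cam" (4x4, takes a point from camera to tool coordinates, whose origin is the TCP and whose axes are the flange's). Camera axes: x right, y down, z forward; pixel columns grow to the right and rows downward; lengths in m; the calibration is good to about 2 mm. A picture is of the moment at which its call begins: read the wrist's pose just before it. camera_info takes no time and is no camera call.
- finish_job(): hands the job in; it is judged then, once.
The state is a dict: "clock": time; "joint_pos": joint angles; "qd": joint speeds; "tau": joint torques, N m; "tcp_pos": TCP position; "tcp_rot": TCP orientation; "force": force on the tool from outside, world axes, zero at the start; "torque": the same for the moment, N m; "opening": opening from 0.0 (shut) to 1.0 (fully open); "gripper_force": force on a finger pad.
Only numpy, scipy, OpenCV 4.12 (cv2) and the standard library are available. Lean on these libraries where they do the work, as an engineer would, in place of code of your own. Each camera call takes 0.05 s, during which the arm holds its last target. There are 200 camera calls.

## Working session

There is one attempt and no reset: what is moved stays moved. The work goes in short steps, Python scripts to look and compute and a tool call to move; the robot and the scene stay as the last step left them, time stands still between calls to the robot, and variables do not carry over. Pictures are saved under pics/ and viewed, at most 10 in all, crops included, and the job is handed in when it is done.

Besides the shell and the picture viewer there is one more tool, called after ">>>" in YAML: its name, and indented under it one key for each argument. play_rows: Moves the arm, as the interface text tells. Its arguments: {"type":"object","properties":{"deltas":{"type":"array","items":{"type":"number"}},"grip_force":{"type":"number"}},"required":["deltas"]}

```bash
mkdir -p pics; ls
python3 - <<'E'
from plant import *
import cv2,numpy as np
s=read_state();print(s)
for n in("scene","top"):
    im=capture(n);cv2.imwrite(f"pics/{n}0.png",im)
    i=camera_info(n);print(n,i)
print(camera_info("wrist"))
E
```

```text
pics
{'clock': 0.0, 'joint_pos': array([63.70143955, 30.77960546, -0.2547596 , 88.17176948,  0.14794907,
       61.15254689, -4.07724489]), 'qd': array([ 0.04697954, -0.04336898, -0.04046177,  0.0244609 ,  0.04078796,
        0.10464005, -0.08344775]), 'tau': array([-4.65042558e-04, -5.83410144e+01,  1.04832955e+00, -2.59104216e+01,
        1.22541285e-02,  9.49852722e-03,  2.13947123e-05]), 'tcp_pos': array([ 0.24868236, -0.60018123,  0.4037816 ]), 'tcp_rot': array([-1.79896607e+02,  6.45849973e-03,  2.25118140e+01]), 'force': array([-0.77892712, -0.01899567, -1.0797467 ]), 'torque': array([ 0.02260818, -0.00533972, -0.03053236]), 'gripper_force': 0.0, 'opening': 1.0001597586909396}
scene {'fx': 412.17048188289164, 'fy': 412.17048188289164, 'cx': 318.4894002454048, 'cy': 201.68251501301123, 'R': array([[-0.58050278, -0.81414191, -0.01376446],
       [-0.33517553,  0.25432565, -0.90718015],
       [ 0.74207404, -0.52200709, -0.4205172 ]]), 't': array([0.24954635, 0.29329506, 0.9811337 ])}
top {'fx': 411.66726460908717, 'fy': 411.66726460908717, 'cx': 322.72033061300897, 'cy': 195.9710116359491, 'R': array([[ 2.89594702e-02, -9.99580387e-01,  6.30973808e-04],
       [-9.95121341e-01, -2.88898316e-02, -9.43339514e-02],
       [ 9.43125964e-02,  2.10396575e-03, -9.95540410e-01]]), 't': array([-0.09482904,  0.56313067,  1.15485998])}
{'fx': 282.6223496289654, 'fy': 282.6223496289654, 'cx': 313.7797340904732, 'cy': 199.61435188023344, 'T_tool_cam': array([[ 9.65646966e-05, -9.58753210e-01, -2.84239815e-01,
         7.28610007e-02],
       [ 9.99999984e-01,  5.06080679e-05,  1.69026452e-04,
         8.85318369e-04],
       [-1.47669826e-04, -2.84239827e-01,  9.58753200e-01,
         3.09036858e-02],
       [ 0.00000000e+00,  0.00000000e+00,  0.00000000e+00,
         1.00000000e+00]])}
```

View pics/top0.png

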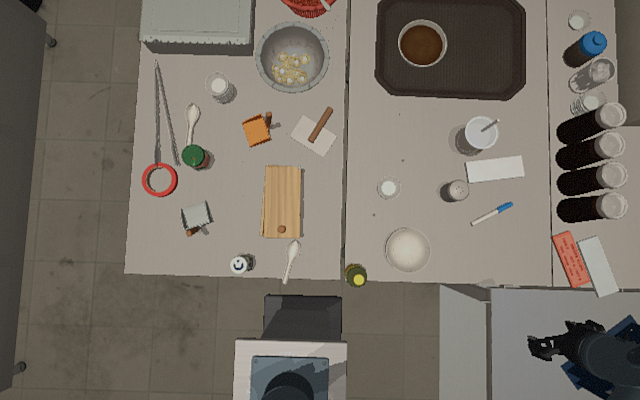

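View pics/scene0.png

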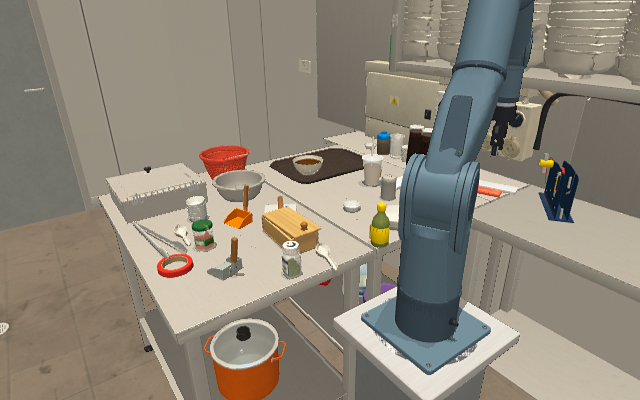

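Top view: the steel scoop is at (196,217) with its handle at (190,232). The orange scoop at (258,130) is the look-alike. The box lid is at (282,201) with its knob at (282,229). The dish is the large white one at (407,250); the sauce dish is the small one at (389,188). I'll confirm with one enlarged crop.

```bash
cat > h.py <<'E'
from plant import *
import cv2,numpy as np
from scipy.spatial.transform import Rotation as Ro
def ray(name,uv,z,st=None):
    i=camera_info(name);K=np.array([(uv[0]-i['cx'])/i['fx'],(uv[1]-i['cy'])/i['fy'],1.])
    if name=="wrist":
        T=i['T_tool_cam'];R=Ro.from_euler('xyz',st['tcp_rot'],degrees=True).as_matrix()
        d=R@T[:3,:3]@K;o=R@T[:3,3]+st['tcp_pos']
    else: d=i['R'].T@K;o=-i['R'].T@i['t']
    return o+d*(z-o[2])/d[2]
def proj(name,X):
    i=camera_info(name);c=i['R']@np.array(X)+i['t'];return c[:2]/c[2]*i['fx']+[i['cx'],i['cy']]
E
python3 - <<'E'
from h import *
im=cv2.imread("pics/top0.png")
a=cv2.resize(im[180:290,120:330],None,fx=3.8,fy=3.8,interpolation=cv2.INTER_CUBIC)
cv2.imwrite("pics/crop0.png",a)
hsv=cv2.cvtColor(im,cv2.COLOR_BGR2HSV)
# lid
m=cv2.inRange(hsv,(8,70,90),(30,255,255));m[:150]=0;m[:, :255]=0;m[:,310:]=0
c=max(cv2.findContours(m,0,2)[0],key=cv2.contourArea);r=cv2.minAreaRect(c);b=cv2.boxPoints(r)
print("lid",r,b,[ray("top",p,.068).round(4) for p in b])
# dish
g=im[215:285,375:440];m=cv2.inRange(cv2.cvtColor(g,cv2.COLOR_BGR2HSV),(0,0,190),(180,40,255))
c=max(cv2.findContours(m,0,2)[0],key=cv2.contourArea);e=cv2.minEnclosingCircle(c);print("dish",e)
p=(e[0][0]+375,e[0][1]+215);print(ray("top",p,.037),ray("top",(p[0]+e[1],p[1]),.037))
for n,p,z in [("knob",(282,229),.09),("sauce",(389,188),.02),("oil",(357,275),.07),("spice",(241,264),.09),("pepper",(456,189),.09),("chili",(196,156),.084),("spoontip",(289,281),.01),("spoonhead",(293,246),.01)]:print(n,ray("top",p,z).round(3))
E
```

```text
lid ((280.55303955078125, 201.18966674804688), (40.162662506103516, 72.232421875), 1.080924153327942) [[259.79398 236.92062]
 [261.1566  164.70105]
 [301.3121  165.45871]
 [299.9495  237.67828]] [array([0.4439, 0.0907, 0.068 ]), array([0.6443, 0.0956, 0.068 ]), array([ 0.6454, -0.0164,  0.068 ]), array([ 0.4451, -0.0195,  0.068 ])]
dish ((31.27372169494629, 34.463504791259766), 13.736859321594238)
[ 0.42052301 -0.31759303  0.037     ] [ 0.4216404  -0.35619091  0.037     ]
knob [0.467 0.029 0.09 ]
sauce [ 0.595 -0.269  0.02 ]
oil [ 0.349 -0.178  0.07 ]
spice [0.371 0.134 0.09 ]
pepper [ 0.589 -0.44   0.09 ]
chili [0.661 0.274 0.084]
spoontip [0.321 0.011 0.01 ]
spoonhead [0.42  0.003 0.01 ]
```

View pics/crop0.png

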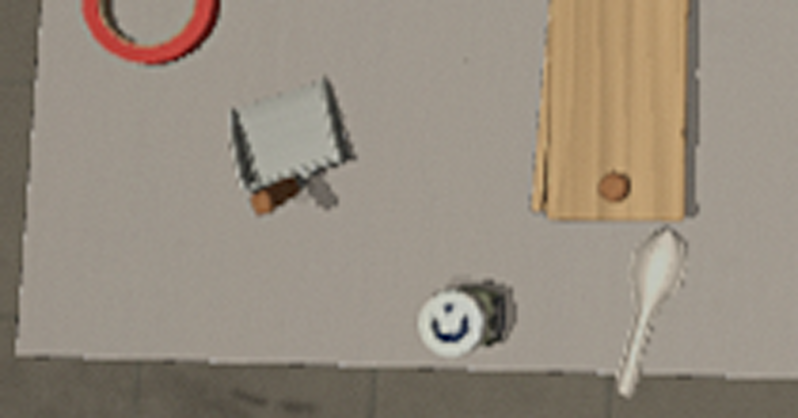

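The crop confirms the steel scoop: grey pan, lip up and to the left at crop (234,108)–(325,78), handle top at (262,203), and not orange. The knob is at crop (614,186), and the lid is slightly open, with a strip of box showing on the left.

```bash
cat >> h.py <<'E'
from scipy.linalg import logm,expm
def pose(p,R):
    T=np.eye(4);T[:3,:3]=R;T[:3,3]=p;return T
def cur():
    s=read_state();return pose(s['tcp_pos'],Ro.from_euler('xyz',s['tcp_rot'],degrees=True).as_matrix())
def down(psi,tip=0):  # tool x yaw psi deg, pitched lip down by tip deg (about scoop y)
    return (Ro.from_euler('z',psi,degrees=True)*Ro.from_euler('y',tip,degrees=True)*Ro.from_euler('x',180,degrees=True)).as_matrix()
def grasp(p,R,L=.155): return pose(np.array(p)-L*R[:,2],R)
def row(A,B,n):  # constant row, repeated n times, from A to B
    X=np.real(logm(np.linalg.inv(A)@B))/n;E=expm(X)
    r=np.r_[E[:3,3]*100,Ro.from_matrix(E[:3,:3]).as_rotvec()]
    print(n,"x",r.round(3).tolist(),"ok" if abs(r[:3]).max()<6.25 and abs(r[3:]).max()<.186 else "TOO FAST");return B
E
python3 - <<'E'
from h import *
q=lambda x,y:(120+x/3.8,180+y/3.8)
for n,p,z in [("lipL",(234,108),.007),("lipR",(325,78),.007),("backL",(245,190),.034),("backR",(352,158),.034),("htop",(262,203),.126)]:print(n,ray("top",q(*p),z).round(4))
A=cur();W=pose([.45,-.33,.37],down(5));K=pose([.467,.029,.33],down(-13.3));D=pose([.467,.029,.244],down(-13.3))
row(A,W,8);row(W,K,8);row(K,D,3)
E
```

```text
lipL [0.5192 0.3309 0.007 ]
lipR [0.5443 0.2626 0.007 ]
backL [0.4569 0.3097 0.034 ]
backR [0.483  0.2314 0.034 ]
htop [0.4482 0.2668 0.126 ]
8 x [3.311, -2.63, 0.426, -0.0, 0.0, 0.038] ok
8 x [-0.023, -4.511, 0.5, -0.0, -0.0, 0.04] ok
3 x [0.0, 0.0, 2.867, 0.0, -0.0, 0.0] ok
```

>>> play_rows:
  deltas: [3.31, -2.63, 0.43, 0, 0, 0.038, 6, 3.31, -2.63, 0.43, 0, 0, 0.038, 6, 3.31, -2.63, 0.43, 0, 0, 0.038, 6, 3.31, -2.63, 0.43, 0, 0, 0.038, 6, 3.31, -2.63, 0.43, 0, 0, 0.038, 6, 3.31, -2.63, 0.43, 0, 0, 0.038, 6, 3.31, -2.63, 0.43, 0, 0, 0.038, 6, 3.31, -2.63, 0.43, 0, 0, 0.038, 6]
  grip_force: 25

```text
clock: 1.1
tcp_pos: [0.4505, -0.329, 0.3699]
tcp_rot: [-180.0, 0.0, 5.0]
force: [0.7, -0.0, -0.9]
opening: 0.704
gripper_force: 0.0
```

>>> play_rows:
  deltas: [-0.02, -4.51, 0.5, 0, 0, 0.04, 6, -0.02, -4.51, 0.5, 0, 0, 0.04, 6, -0.02, -4.51, 0.5, 0, 0, 0.04, 6, -0.02, -4.51, 0.5, 0, 0, 0.04, 6, -0.02, -4.51, 0.5, 0, 0, 0.04, 6, -0.02, -4.51, 0.5, 0, 0, 0.04, 6, -0.02, -4.51, 0.5, 0, 0, 0.04, 6, -0.02, -4.51, 0.5, 0, 0, 0.04, 6]

```text
clock: 2.1
tcp_pos: [0.4665, 0.0301, 0.33]
tcp_rot: [180.0, 0.0, -13.3]
force: [-0.1, -0.8, 0.5]
opening: 0.7
gripper_force: 0.0
```

>>> play_rows:
  deltas: [0, 0, 2.87, 0, 0, 0, 5, 0, 0, 2.87, 0, 0, 0, 5, 0, 0, 2.87, 0, 0, 0, 5, 0, 0, 0, 0, 0, 0, 1.5, 0, 0, 0, 0, 0, 0, 1.5, 0, 0, 0, 0, 0, 0, 1.5, 0, 0, 0, 0, 0, 0, 1.5, 0, 0, 0, 0, 0, 0, 1.5]

```text
clock: 3.1
tcp_pos: [0.4665, 0.0287, 0.2445]
tcp_rot: [180.0, 0.0, -13.2]
force: [-2.1, 0.1, -1.9]
opening: 0.236
gripper_force: 25.2
```

>>> play_rows:
  deltas: [0.11, 1.95, 0, 0, 0, -0.11, 1.5, 0.11, 1.95, 0, 0, 0, -0.11, 1.5, 0.11, 1.95, 0, 0, 0, -0.11, 1.5, 0.11, 1.95, 0, 0, 0, -0.11, 1.5, 0.11, 1.95, 0, 0, 0, -0.11, 1.5, 0.11, 1.95, 0, 0, 0, -0.11, 1.5, 0.11, 1.95, 0, 0, 0, -0.11, 1.5, 0.11, 1.95, 0, 0, 0, -0.11, 1.5]

```text
clock: 4.1
tcp_pos: [0.499, -0.1198, 0.2446]
tcp_rot: [180.0, -0.1, 37.4]
force: [2.1, 2.1, -5.9]
opening: 0.233
gripper_force: 24.8
```

>>> play_rows:
  deltas: [0.11, 1.95, 0, 0, 0, -0.11, 1.5, 0.11, 1.95, 0, 0, 0, -0.11, 1.5, 0.11, 1.95, 0, 0, 0, -0.11, 1.5, 0.11, 1.95, 0, 0, 0, -0.11, 1.5, 0.11, 1.95, 0, 0, 0, -0.11, 1.5, 0.11, 1.95, 0, 0, 0, -0.11, 1.5, 0.11, 1.95, 0, 0, 0, -0.11, 1.5, 0, 0, 0, 0, 0, 0, 5]

```text
clock: 5.1
tcp_pos: [0.6144, -0.1876, 0.2448]
tcp_rot: [179.8, -0.0, 81.3]
force: [0.6, 0.1, 0.2]
opening: 0.433
gripper_force: 0.0
```

Run:
```python
from h import *
s=read_state();print(s['tcp_pos'],s['tcp_rot'],s['force'],s['joint_pos'].round(1),s['opening'])
A=cur();U=pose(A[:3,3]+[0,0,.09],A[:3,:3])
M=pose([.50,.06,.38],down(45));G=grasp([.4529,.2681,.20],down(20))
row(A,U,2);row(U,M,6);row(M,G,6)
im=capture("top");cv2.imwrite("pics/top1.png",im)
cv2.imwrite("pics/box1.png",cv2.resize(im[150:250,240:400],None,fx=5,fy=5,interpolation=cv2.INTER_CUBIC))
```

```text
[ 0.6143687  -0.18763297  0.24481674] [ 1.79843403e+02 -2.29446712e-02  8.12667313e+01] [0.56263564 0.14247099 0.17459209] [ 32.5  44.5 -28.7  93.8  26.7  48.5 -15.9] 0.4331554621748092
2 x [0.002, 0.012, -4.5, 0.0, 0.0, -0.0] ok
6 x [3.054, -3.467, -0.757, 0.0, -0.0, 0.105] ok
6 x [1.333, -3.327, 0.417, -0.0, -0.0, 0.073] ok
```

View pics/box1.png

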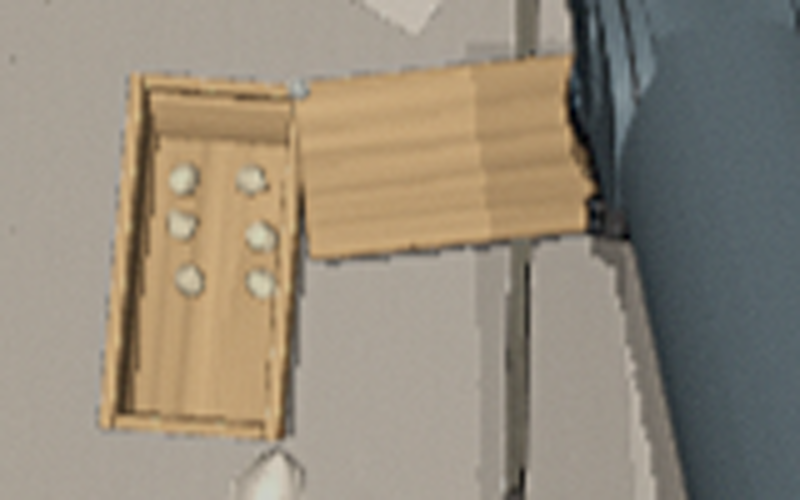

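Box open and the lid well aside. The rim corners are at crop (135,74), (101,428), (278,438) and (300,85). The six lumps sit in two columns at crop x≈183 and 257, y≈180–283.

Run:
```python
from h import *
q=lambda x,y:(240+x/5,150+y/5)
P=[ray("top",q(*c),.058)[:2] for c in [(135,74),(101,428),(280,438),(303,86)]]  # FL NL NR FR
print(np.round(P,4))
I=np.array([[.1,.05],[-.1,.05],[-.1,-.05],[.1,-.05]])
A=cv2.estimateAffinePartial2D(I,np.array(P))[0];print(A,np.hypot(A[0,0],A[1,0]),"yaw",np.degrees(np.arctan2(A[1,0],A[0,0])))
c=A[:,2];y=np.arctan2(A[1,0],A[0,0]);R=np.array([[np.cos(y),-np.sin(y)],[np.sin(y),np.cos(y)]])
for l in [(183,180),(250,180),(182,224),(260,235),(189,280),(261,283)]:print(((ray("top",q(*l),.0145)[:2]-c)@R).round(4))
print("pin",ray("top",q(299,88),.07))
# wrist check ahead of inside corners
```

```text
[[ 0.6462  0.0807]
 [ 0.4475  0.0913]
 [ 0.4449 -0.008 ]
 [ 0.6421 -0.014 ]]
[[ 0.98576078  0.03983367  0.54516723]
 [-0.03983367  0.98576078  0.03750292]] 0.9865652698398533 yaw -2.314009832980033
[0.046  0.0208]
[ 0.0487 -0.0181]
[0.0204 0.0193]
[ 0.0171 -0.0263]
[-0.0118  0.0126]
[-0.0106 -0.029 ]
pin [ 0.63894436 -0.01251404  0.07      ]
```

>>> play_rows:
  deltas: [0, 0, -4.5, 0, 0, 0, 6, 0, 0, -4.5, 0, 0, 0, 6, 3.05, -3.47, -0.76, 0, 0, 0.105, 6, 3.05, -3.47, -0.76, 0, 0, 0.105, 6, 3.05, -3.47, -0.76, 0, 0, 0.105, 6, 3.05, -3.47, -0.76, 0, 0, 0.105, 6, 3.05, -3.47, -0.76, 0, 0, 0.105, 6, 3.05, -3.47, -0.76, 0, 0, 0.105, 6]

```text
clock: 6.15
tcp_pos: [0.4969, 0.0605, 0.3806]
tcp_rot: [179.9, 0.0, 44.8]
force: [0.9, -0.2, -0.0]
opening: 0.702
gripper_force: 0.0
```

Run:
```python
from h import *
s=read_state();np.save("s2.npy",s,allow_pickle=True)
im=capture("wrist");cv2.imwrite("pics/w2.png",im)
```

```text
(no output)
```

View pics/w2.png

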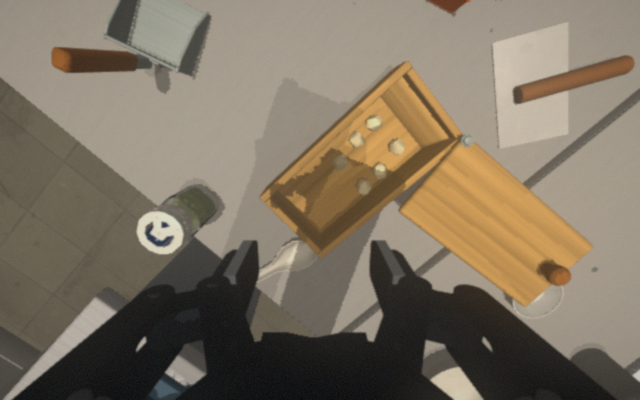

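Wrist view: the box rim corners are at about (408,62), (261,195), (321,254) and (463,140), the lumps lie in the far half, and the lid is clear. The scoop is at the upper left, with its back edge at (107,40)–(195,77).

Run:
```python
from h import *
s=np.load("s2.npy",allow_pickle=True).item()
P=np.array([ray("wrist",c,.058,s)[:2] for c in [(408,62),(261,195),(321,255),(464,139)]]);print(P.round(4))
I=np.array([[.1,.05],[-.1,.05],[-.1,-.05],[.1,-.05]])
A=cv2.estimateAffinePartial2D(I,P)[0];print(A[:,2],np.hypot(A[0,0],A[1,0]),np.degrees(np.arctan2(A[1,0],A[0,0])))
print("pin",ray("wrist",(467,141),.072,s),"knob",ray("wrist",(561,271),.09,s))
for n,p,z in [("backL",(107,40),.034),("backR",(195,77),.034),("frontR",(211,12),.007),("htop",(58,59),.126)]: print(n,ray("wrist",p,z,s).round(4))
row(cur(),grasp([.4529,.2681,.20],down(20)),6)
```

```text
[[ 0.6463  0.0818]
 [ 0.4519  0.0932]
 [ 0.447  -0.0029]
 [ 0.6407 -0.0133]]
[0.54647725 0.03971008] 0.9690214617612052 -3.1982459566931944
pin [ 0.63719395 -0.01094588  0.072     ] knob [ 0.62071399 -0.1802111   0.09      ]
backL [0.4554 0.3077 0.034 ]
backR [0.4902 0.2244 0.034 ]
frontR [0.5474 0.2615 0.007 ]
htop [0.4475 0.2685 0.126 ]
6 x [1.316, -3.18, 0.454, -0.0, -0.001, 0.073] ok
```

>>> play_rows:
  deltas: [1.32, -3.18, 0.45, 0, 0, 0.071, 5, 1.32, -3.18, 0.45, 0, 0, 0.071, 5, 1.32, -3.18, 0.45, 0, 0, 0.071, 5, 1.32, -3.18, 0.45, 0, 0, 0.071, 5, 1.32, -3.18, 0.45, 0, 0, 0.071, 5, 1.32, -3.18, 0.45, 0, 0, 0.071, 5, 0, 0, 0, 0, 0, 0, 5, 0, 0, 0, 0, 0, 0, 5]
  grip_force: 120

```text
clock: 7.2
tcp_pos: [0.4538, 0.2591, 0.3529]
tcp_rot: [179.9, -0.0, 20.7]
force: [-0.4, -0.7, 0.2]
opening: 0.583
gripper_force: 0.0
```

Run:
```python
from h import *
s=read_state();print(s['tcp_pos'],s['tcp_rot'],s['joint_pos'].round(1))
row(cur(),grasp([.4528,.2690,.096],down(21)),3)
im=capture("wrist");cv2.imwrite("pics/w3.png",im)
```

```text
[0.45377236 0.25907028 0.35292774] [ 1.79930226e+02 -2.16952102e-03  2.07421950e+01] [ -12.4   24.9  -28.   108.8   15.1   50.  -117.2]
3 x [0.087, -0.324, 3.397, 0.0, -0.0, -0.001] ok
```

View pics/w3.png

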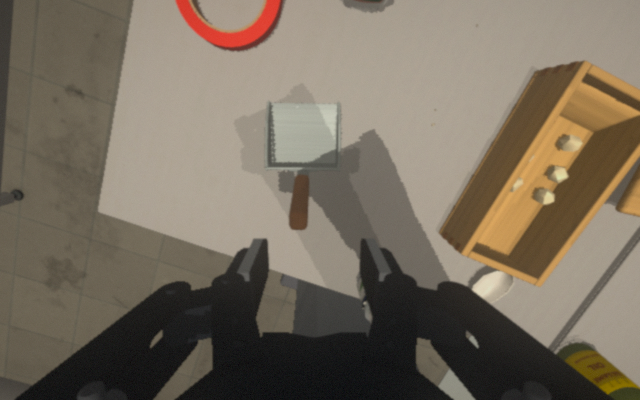

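The scoop is square to the tool. Its lip is at (267,102)–(340,103) and the handle top at about (299,225).

Run:
```python
from h import *
s=read_state()
a,b=[ray("wrist",p,.004,s) for p in [(267,102),(340,103)]]
print("lip",a,b,(a+b)/2,"yaw",np.degrees(np.arctan2(b[1]-a[1],b[0]-a[0]))+90,np.linalg.norm(a-b))
h=ray("wrist",(299,222),.126,s);print("htop",h)
l=(a+b)/2;y=np.radians(20.5);print("grip from lip",l[:2]-.084*np.array([np.cos(y),np.sin(y)]))
row(cur(),grasp([.4528,.2680,.096],down(20.7)),3)
```

```text
lip [0.5182432  0.33483382 0.004     ] [0.54478131 0.26175772 0.004     ] [0.53151225 0.29829577 0.004     ] yaw 19.95885839535586 0.0777456596662837
htop [0.44817042 0.26701055 0.126     ]
grip from lip [0.45283179 0.26887835]
3 x [0.072, -0.305, 3.397, 0.0, -0.0, -0.0] ok
```

>>> play_rows:
  deltas: [0.08, -0.32, 3.4, 0, 0, 0, 5, 0.08, -0.32, 3.4, 0, 0, 0, 5, 0.08, -0.32, 3.4, 0, 0, 0.01, 5, 0, 0, 0, 0, 0, 0, 0.5, 0, 0, 0, 0, 0, 0, 0.5, 0, 0, 0, 0, 0, 0, 0.5, 0, 0, 0, 0, 0, 0, 0.5, 0, 0, 0, 0, 0, 0, 0.5]

```text
clock: 8.25
tcp_pos: [0.4529, 0.2701, 0.2518]
tcp_rot: [180.0, -0.1, 20.2]
force: [-0.7, -1.1, 7.2]
opening: 0.147
gripper_force: 117.6
```

```bash
cat >> h.py <<'E'
BC=np.array([.5458,.0390]);BY=-2.8;LIP=np.array([.084,0,.2518])  # box, lip in tool frame (x,y,z)
def lip(xyz,psi,phi):
    R=down(psi,phi);return pose(np.array(xyz)-R@LIP,R)
def bl(x,z,phi,y=0.):
    r=np.radians(BY);p=BC+[x*np.cos(r)-y*np.sin(r),x*np.sin(r)+y*np.cos(r)];return lip([p[0],p[1],z],BY,phi)
E
python3 - <<'E'
from h import *
A=cur();U=pose(A[:3,3]+[0,0,.12],A[:3,:3]);row(A,U,3)
E0=bl(-.025,.115,15);print(E0[:3,3]);row(U,E0,8);row(E0,bl(-.025,.075,15),3)
E
```

```text
3 x [0.006, 0.001, -4.0, 0.0, -0.0, -0.0] ok
[0.50488178 0.04100124 0.37996092]
8 x [0.122, 2.951, -0.142, 0.007, -0.032, 0.05] ok
3 x [0.345, -0.0, 1.288, 0.0, -0.0, -0.0] ok
```

>>> play_rows:
  deltas: [0, 0, -4, 0, 0, 0, 0.5, 0, 0, -4, 0, 0, 0, 0.5, 0, 0, -4, 0, 0, 0, 0.5, 0, 0, 0, 0, 0, 0, 0.5, 0, 0, 0, 0, 0, 0, 0.5, 0, 0, 0, 0, 0, 0, 0.5, 0, 0, 0, 0, 0, 0, 0.5, 0, 0, 0, 0, 0, 0, 0.5]

```text
clock: 9.25
tcp_pos: [0.4524, 0.27, 0.3702]
tcp_rot: [180.0, 0.1, 20.2]
force: [0.1, 1.5, -1.4]
opening: 0.143
gripper_force: 117.6
```

>>> play_rows:
  deltas: [0.12, 2.95, -0.14, 0.007, -0.032, 0.05, 0.5, 0.12, 2.95, -0.14, 0.007, -0.032, 0.05, 0.5, 0.12, 2.95, -0.14, 0.007, -0.032, 0.05, 0.5, 0.12, 2.95, -0.14, 0.007, -0.032, 0.05, 0.5, 0.12, 2.95, -0.14, 0.007, -0.032, 0.05, 0.5, 0.12, 2.95, -0.14, 0.007, -0.032, 0.05, 0.5, 0.12, 2.95, -0.14, 0.007, -0.032, 0.05, 0.5, 0.12, 2.95, -0.14, 0.007, -0.032, 0.05, 0.5]

```text
clock: 10.25
tcp_pos: [0.5045, 0.04, 0.3783]
tcp_rot: [-179.8, 14.9, -2.9]
force: [0.2, -0.3, -1.8]
opening: 0.145
gripper_force: 117.3
```

Run:
```python
from h import *
s=read_state();print(s['tcp_pos'],s['tcp_rot'],s['joint_pos'].round(1))
A=cur();E=bl(-.025,.075,15);row(A,E,2);F=bl(-.025,.010,15);row(E,F,4)
i=camera_info("wrist");T=np.linalg.inv(i['T_tool_cam'])
im=capture("wrist")
for y in(-.038,.038):
    c=T@np.r_[.084,y,.2518,1];u=c[:2]/c[2]*i['fx']+[i['cx'],i['cy']];print("pred lip px",u);cv2.drawMarker(im,tuple(u.round().astype(int).tolist()),(0,0,255),0,7)
cv2.imwrite("pics/w4.png",cv2.resize(im[0:250,160:480],None,fx=2.4,fy=2.4))
```

```text
[0.50449313 0.04004038 0.37828443] [-179.78389479   14.94832971   -2.89384324] [   7.7   24.5  -20.8  104.6    4.7   66.9 -107.8]
2 x [0.511, -0.044, 1.847, -0.002, -0.0, -0.001] ok
4 x [0.421, -0.0, 1.57, 0.0, -0.0, -0.0] ok
pred lip px [261.61239268 100.57371851]
pred lip px [364.38543089 100.57010619]
```

View pics/w4.png

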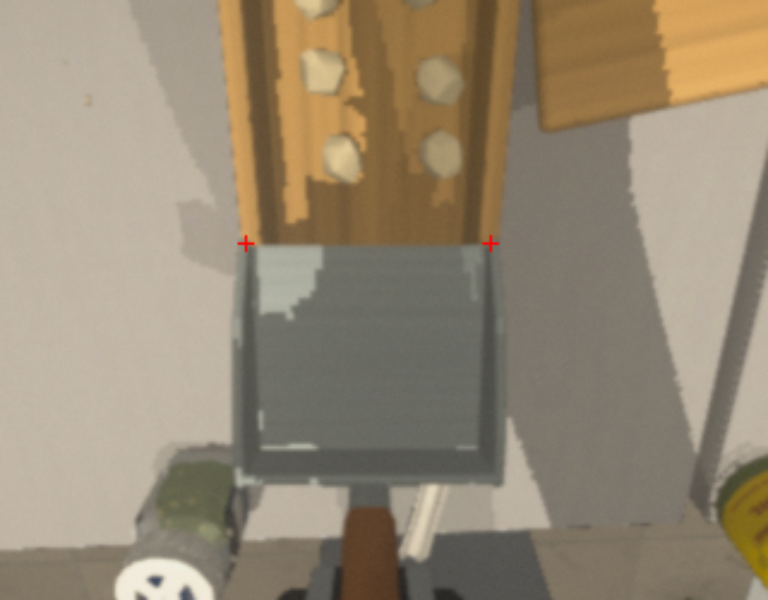

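The lip lies on its predicted pixels, (246,245) and (490,245), and the scoop is centred on the box walls, with the lumps ahead of the lip. Lowering.

>>> play_rows:
  deltas: [0.51, -0.04, 1.85, 0, 0, 0, 0.5, 0.51, -0.04, 1.85, 0, 0, 0, 0.5, 0.42, 0, 1.57, 0, 0, 0, 0.5, 0.42, 0, 1.57, 0, 0, 0, 0.5, 0.42, 0, 1.57, 0, 0, 0, 0.5, 0.42, 0, 1.57, 0, 0, 0, 0.5, 0, 0, 0, 0, 0, 0, 0.5, 0, 0, 0, 0, 0, 0, 0.5]

```text
clock: 11.3
tcp_pos: [0.5101, 0.0429, 0.2801]
tcp_rot: [-179.7, 14.1, -2.8]
force: [7.6, -1.6, 36.4]
opening: 0.143
gripper_force: 124.4
```

Run:
```python
from h import *
A=cur();s=read_state();print((A@np.r_[LIP,1])[:3],s['tcp_rot'],s['force'])
B=row(A,bl(-.005,.0085,5),3);C=row(B,bl(.02,.008,3),5)
D=row(C,bl(.064,.008,3),8)
```

```text
[0.53028774 0.04340326 0.01545527] [-179.65560578   14.08746369   -2.83782018] [ 7.57714173 -1.58130538 36.41489351]
3 x [-0.924, 0.074, 0.638, -0.002, 0.053, -0.0] ok
5 x [0.324, -0.0, 0.033, 0.0, 0.007, 0.0] ok
8 x [0.549, -0.0, -0.029, 0.0, -0.0, 0.0] ok
```

Run:
```python
from h import *
A=cur();B=row(A,bl(-.022,.060,15),3);C=row(B,bl(-.026,.066,30),4)
```

```text
3 x [-0.438, 0.066, -1.431, -0.002, -0.005, -0.0] ok
4 x [1.518, 0.0, -0.601, -0.0, -0.065, -0.0] ok
```

>>> play_rows:
  deltas: [-0.44, 0.07, -1.43, 0, -0.005, 0, 0.5, -0.44, 0.07, -1.43, 0, -0.005, 0, 0.5, -0.44, 0.07, -1.43, 0, -0.005, 0, 0.5, 1.52, 0, -0.6, 0, -0.065, 0, 0.5, 1.52, 0, -0.6, 0, -0.065, 0, 0.5, 1.52, 0, -0.6, 0, -0.065, 0, 0.5, 1.52, 0, -0.6, 0, -0.065, 0, 0.5, 0, 0, 0, 0, 0, 0, 0.5]

```text
clock: 12.3
tcp_pos: [0.5686, 0.0366, 0.319]
tcp_rot: [-179.8, 30.7, -2.8]
force: [-0.8, 0.2, -2.1]
opening: 0.147
gripper_force: 118.8
```

Run:
```python
from h import *
A=cur();s=read_state();print((A@np.r_[LIP,1])[:3],s['tcp_rot'],s['force'],s['joint_pos'].round(1))
B=row(A,bl(-.026,.035,30),2);C=row(B,bl(-.026,.010,30),4)
i=camera_info("wrist");T=np.linalg.inv(i['T_tool_cam'])
im=capture("wrist")
for y in(-.038,.038):
    c=T@np.r_[.084,y,.2518,1];u=c[:2]/c[2]*i['fx']+[i['cx'],i['cy']];cv2.drawMarker(im,tuple(u.round().astype(int).tolist()),(0,0,255),0,7)
cv2.imwrite("pics/w5.png",cv2.resize(im[0:250,160:480],None,fx=2.4,fy=2.4))
```

```text
[0.51227052 0.04040435 0.05966957] [-179.75302052   30.73174977   -2.75469893] [-0.82869357  0.23340209 -2.07217195] [   6.1   39.4  -19.    91.4    4.3   80.9 -106.6]
2 x [0.792, -0.061, 0.924, -0.002, 0.006, 0.0] ok
4 x [0.312, -0.0, 0.541, -0.0, -0.0, 0.0] ok
```

View pics/w5.png

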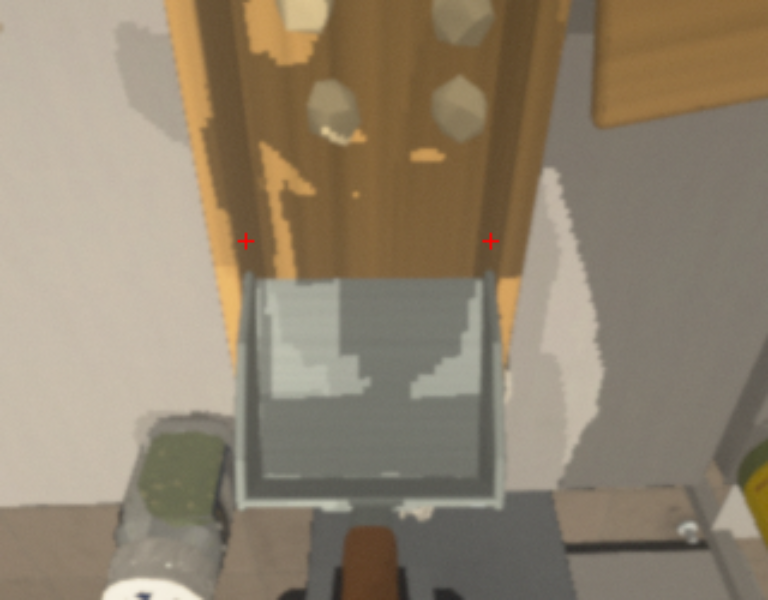

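The scoop has slipped in the grip: the lip is now at crop row ~277, was 243. The handle's foot hit the near rim. I'll measure the slip from edges.

Run:
```python
from h import *
from scipy.optimize import least_squares
G=[cv2.imread(f"pics/{n}.png") for n in("w4","w5")]
for n,a in zip(("w4","w5"),G):
    hsv=cv2.cvtColor(a,cv2.COLOR_BGR2HSV)
    st=cv2.inRange(hsv,(30,0,30),(110,80,255))  # steel hues
    print(n,"lip rows (sat drop) cols 300,370,440:",[int(np.argmax(hsv[200:330,c,1]<70)+200) for c in(340,370,440)])
    print(" back: col 330 grad rows",[(int(r),int(v)) for r,v in enumerate(np.abs(np.diff(a[430:530,330].astype(int).sum(1)))) if v>60])
    wood=cv2.inRange(hsv,(3,90,30),(16,255,255));wood[:490]=0;wood[:,:330]=0;wood[:,410:]=0
    ys,xs=np.nonzero(wood);print(" handle top row",ys.min(),"widths",[(y,xs[ys==y].min(),xs[ys==y].max()) for y in(ys.min()+4,ys.min()+30,580)])
    for r in ((250,262,460) if n=="w4" else (283,295,480)):
        g=a[r].astype(int).sum(1);d=np.abs(g[2:]-g[:-2]);print(" row",r,[(i,int(d[i])) for i in range(215,530) if d[i]>50 and d[i]==d[max(0,i-4):i+5].max()])
```

```text
w4 lip rows (sat drop) cols 300,370,440: [246, 246, 246]
 back: col 330 grad rows []
 handle top row 507 widths [(np.int64(511), np.int64(350), np.int64(388)), (np.int64(537), np.int64(344), np.int64(395)), (580, np.int64(341), np.int64(398))]
 row 250 [(243, 110), (255, 66), (320, 62)]
 row 262 [(255, 66), (320, 59)]
 row 460 [(503, 76), (524, 65)]
w5 lip rows (sat drop) cols 300,370,440: [278, 279, 279]
 back: col 330 grad rows []
 handle top row 526 widths [(np.int64(530), np.int64(350), np.int64(390)), (np.int64(556), np.int64(344), np.int64(396)), (580, np.int64(342), np.int64(398))]
 row 283 [(238, 63), (481, 69), (498, 63)]
 row 295 [(238, 51), (239, 51), (255, 76), (265, 52), (481, 75), (495, 61)]
 row 480 [(234, 96), (243, 86), (493, 70)]
```

```bash
cat >> h.py <<'E'
AL=5.7
def lip(xyz,psi,phi):
    R=down(psi,phi-AL);a=np.radians(AL)
    global LIP
    LIP=np.array([.084*np.cos(a)-.0968*np.sin(a),0,.155+.0968*np.cos(a)+.084*np.sin(a)])
    return pose(np.array(xyz)-R@LIP,R)
def where():
    A=cur();lip([0,0,0],0,0);p=(A@np.r_[LIP,1])[:3];r=np.radians(BY);d=p[:2]-BC
    import h; s=read_state()
    print("lip box x,y,z mm",np.round([1e3*(d[0]*np.cos(r)+d[1]*np.sin(r)),1e3*(-d[0]*np.sin(r)+d[1]*np.cos(r)),p[2]*1e3],1),"tilt",round(np.degrees(np.arcsin(-A[2,0]))+AL,1),"F",s['force'].round(1),"j",s['joint_pos'].round(0));return A
E
python3 - <<'E'
from h import *
A=where();print(LIP)
i=camera_info("wrist");T=np.linalg.inv(i['T_tool_cam']);c=T@np.r_[LIP,1];print(c[1]/c[2]*i['fx']+i['cy'],"obs 116")
B=row(A,bl(-.026,.035,30),4);C=row(B,bl(-.026,.011,30),4)
E
```

```text
lip box x,y,z mm [-46.7  -0.2  58.3] tilt 36.4 F [ 0.3  0.2 -1.3] j [   6.   39.  -19.   92.    4.   81. -107.]
[0.084  0.     0.2518]
100.45569700714239 obs 116
4 x [0.01, -0.029, 0.484, -0.001, 0.028, 0.0] ok
4 x [0.247, -0.0, 0.547, 0.0, -0.0, 0.0] ok
```

>>> play_rows:
  deltas: [0.01, -0.03, 0.48, 0, 0.028, 0, 0.5, 0.01, -0.03, 0.48, 0, 0.028, 0, 0.5, 0.01, -0.03, 0.48, 0, 0.028, 0, 0.5, 0.01, -0.03, 0.48, 0, 0.028, 0, 0.5, 0.25, 0, 0.55, 0, 0, 0, 0.5, 0.25, 0, 0.55, 0, 0, 0, 0.5, 0.25, 0, 0.55, 0, 0, 0, 0.5, 0, 0, 0, 0, 0, 0, 0.5]

```text
clock: 13.35
tcp_pos: [0.5595, 0.0384, 0.2842]
tcp_rot: [-179.8, 24.3, -2.8]
force: [0.3, -0.2, -0.8]
opening: 0.147
gripper_force: 118.8
```

Run:
```python
from h import *
A=where();B=row(A,bl(-.024,.009,28),3);C=row(B,bl(-.010,.009,18),3);D=row(C,bl(.010,.009,5),3)
```

```text
lip box x,y,z mm [-25.9   1.   17.1] tilt 30.0 F [ 0.3 -0.2 -0.8] j [   6.   39.  -19.   96.    6.   70. -107.]
3 x [-0.139, 0.002, 0.311, -0.001, 0.012, 0.0] ok
3 x [-1.055, -0.0, 0.322, -0.0, 0.058, 0.0] ok
3 x [-1.279, -0.0, 0.541, -0.0, 0.076, 0.0] ok
```

>>> play_rows:
  deltas: [-0.14, 0.05, 0.31, 0, 0.012, 0, 0.5, -0.14, 0.05, 0.31, 0, 0.012, 0, 0.5, -0.14, 0, 0.31, 0, 0.012, 0, 0.5, 0, 0, 0, 0, 0, 0, 0.5, 0, 0, 0, 0, 0, 0, 0.5, 0, 0, 0, 0, 0, 0, 0.5, 0, 0, 0, 0, 0, 0, 0.5, 0, 0, 0, 0, 0, 0, 0.5]

```text
clock: 14.35
tcp_pos: [0.5521, 0.0378, 0.278]
tcp_rot: [-179.8, 22.2, -2.8]
force: [-0.7, -0.0, -1.6]
opening: 0.147
gripper_force: 118.8
```

Run:
```python
from h import *
A=where();B=row(A,bl(-.022,.0065,27),2);C=row(B,bl(-.010,.009,18),3);D=row(C,bl(.010,.009,5),3)
```

```text
lip box x,y,z mm [-23.2   0.2   9.6] tilt 27.9 F [-0.7 -0.  -1.6] j [   6.   39.  -19.   98.    7.   67. -108.]
2 x [-0.086, -0.042, 0.18, -0.002, 0.008, 0.0] ok
3 x [-0.995, -0.0, 0.218, -0.0, 0.052, 0.0] ok
3 x [-1.279, -0.0, 0.541, -0.0, 0.076, 0.0] ok
```

>>> play_rows:
  deltas: [-0.09, 0, 0.18, 0, 0.008, 0, 0.5, -0.09, 0, 0.18, 0, 0.008, 0, 0.5, -0.99, 0, 0.23, 0, 0.052, 0, 0.5, -0.99, 0, 0.23, 0, 0.052, 0, 0.5, -0.99, 0, 0.23, 0, 0.052, 0, 0.5, 0, 0, 0, 0, 0, 0, 0.5, 0, 0, 0, 0, 0, 0, 0.5, 0, 0, 0, 0, 0, 0, 0.5]

```text
clock: 15.35
tcp_pos: [0.5192, 0.0395, 0.278]
tcp_rot: [-179.8, 12.3, -2.8]
force: [0.0, 0.2, -1.4]
opening: 0.148
gripper_force: 118.9
```

Run:
```python
from h import *
A=where();D=row(A,bl(.012,.0075,4),4);E=row(D,bl(.035,.0075,3),4)
row(A,bl(-.01,.0065,15),2)
```

```text
lip box x,y,z mm [-9.8  0.2  8.5] tilt 18.0 F [ 0.   0.2 -1.4] j [   6.   33.  -19.  107.    9.   54. -110.]
4 x [-1.031, -0.019, 0.46, -0.001, 0.061, -0.0] ok
4 x [0.461, -0.0, 0.053, 0.0, 0.004, -0.0] ok
2 x [-0.676, -0.04, 0.307, -0.002, 0.027, -0.0] ok
```

>>> play_rows:
  deltas: [-1.03, 0, 0.46, 0, 0.061, 0, 0.5, -1.03, 0, 0.46, 0, 0.061, 0, 0.5, -1.03, 0, 0.46, 0, 0.061, 0, 0.5, -1.03, 0, 0.46, 0, 0.061, 0, 0.5, 0, 0, 0.05, 0, 0, 0, 0.5, 0, 0, 0.05, 0, 0, 0, 0.5, 0, 0, 0.05, 0, 0, 0, 0.5, 0, 0, 0, 0, 0, 0, 0.5]

```text
clock: 16.35
tcp_pos: [0.4762, 0.0417, 0.2634]
tcp_rot: [-179.8, -1.6, -2.9]
force: [-0.3, -1.1, -1.8]
opening: 0.142
gripper_force: 118.8
```

Run:
```python
from h import *
A=where();s=read_state();im=capture("wrist");cv2.imwrite("pics/w6.png",cv2.resize(im[0:230,140:500],None,fx=2.2,fy=2.2))
hsv=cv2.cvtColor(im,cv2.COLOR_BGR2HSV);print("lip rows",[int(np.argmax(hsv[60:140,c,1]<70)+60) for c in (290,313,340)])
```

```text
lip box x,y,z mm [11.7  0.1  6. ] tilt 4.1 F [-0.3 -1.1 -1.8] j [   3.   28.  -17.  119.   15.   33. -117.]
lip rows [117, 116, 116]
```

View pics/w6.png

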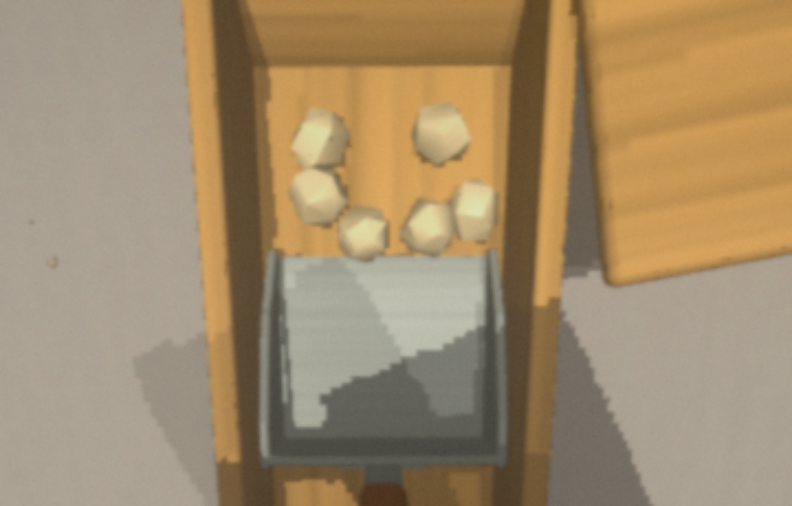

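View: the scoop is inside the box with its lip (270–495, 255) just behind the lumps, centred between the walls, and nothing is jammed. Advancing.

>>> play_rows:
  deltas: [0.5, 0, 0.03, 0, 0, 0, 0.5, 0.5, 0, 0.03, 0, 0, 0, 0.5, 0.5, 0, 0.03, 0, 0, 0, 0.5, 0.5, 0, 0.03, 0, 0, 0, 0.5, 0.5, 0, 0.03, 0, 0, 0, 0.5, 0.5, 0, 0, 0, 0, 0, 0.5, 0.5, 0, 0, 0, 0, 0, 0.5, 0, 0, 0, 0, 0, 0, 0.5]

```text
clock: 17.4
tcp_pos: [0.5111, 0.0399, 0.263]
tcp_rot: [-179.8, -1.7, -2.9]
force: [-0.8, -0.4, -1.1]
opening: 0.147
gripper_force: 118.7
```

Run:
```python
from h import *
A=where()
```

```text
lip box x,y,z mm [46.7  0.   5.5] tilt 4.0 F [-0.8 -0.4 -1.1] j [   4.   30.  -16.  114.   15.   35. -115.]
```

>>> play_rows:
  deltas: [0.3, 0, 0.06, 0, 0, 0, 0.5, 0.3, 0, 0.06, 0, 0, 0, 0.5, 0.3, 0, 0.06, 0, 0, 0, 0.5, 0.3, 0, 0.06, 0, 0, 0, 0.5, 0.3, 0, 0.01, 0, 0, 0, 0.5, 0.3, 0, 0.01, 0, 0, 0, 0.5, 0, 0, 0, 0, 0, 0, 0.5, 0, 0, 0, 0, 0, 0, 0.5]

```text
clock: 18.4
tcp_pos: [0.5281, 0.0394, 0.261]
tcp_rot: [-179.8, -1.5, -2.8]
force: [-6.3, -0.1, 5.7]
opening: 0.144
gripper_force: 120.2
```

Run:
```python
from h import *
A=where()
a=row(A,bl(.069,.0045,3),2)
b=row(a,bl(.078,.0235,-17),6);c=row(b,bl(.083,.034,-27),4);d=row(c,bl(.06,.14,-27),8)
im=capture("wrist");cv2.imwrite("pics/w7.png",cv2.resize(im[0:230,140:500],None,fx=2.2,fy=2.2))
hsv=cv2.cvtColor(im,cv2.COLOR_BGR2HSV);
m=cv2.inRange(hsv,(15,15,150),(35,90,255));m[:40]=0;m[130:]=0
n,_,st,ce=cv2.connectedComponentsWithStats(m);print([(ce[k].round().tolist(),int(st[k,4])) for k in range(1,n) if st[k,4]>60])
```

```text
lip box x,y,z mm [63.1  0.3  3.4] tilt 4.2 F [-6.3 -0.1  5.7] j [   4.   32.  -16.  112.   15.   37. -115.]
2 x [0.03, -0.025, 0.033, -0.002, 0.01, -0.0] ok
6 x [-1.288, -0.0, 0.191, -0.0, 0.058, 0.0] ok
4 x [-0.896, 0.0, 0.168, -0.0, 0.044, 0.0] ok
8 x [0.474, 0.0, -1.27, -0.0, -0.0, -0.0] ok
[([133.0, 84.0], 19667), ([314.0, 114.0], 2605)]
```

Run:
```python
from h import *
A=where()
a=row(A,bl(.0685,.0036,3),3)
b=row(a,bl(.074,.0165,-10),5);c=row(b,bl(.077,.023,-15),3);d=row(c,bl(.070,.14,-15),8)
```

```text
lip box x,y,z mm [63.1  0.2  3.4] tilt 4.2 F [-5.4  0.4  5.3] j [   4.   32.  -16.  112.   15.   37. -115.]
3 x [0.002, -0.019, 0.05, -0.001, 0.007, -0.0] ok
5 x [-1.026, -0.0, 0.121, -0.0, 0.045, 0.0] ok
3 x [-0.592, 0.0, 0.049, -0.0, 0.029, 0.0] ok
8 x [0.435, -0.0, -1.399, -0.0, -0.0, -0.0] ok
```

>>> play_rows:
  deltas: [0.2, 0, 0, 0, 0, 0, 0.5, 0.2, 0, 0, 0, 0, 0, 0.5, 0.15, 0, 0, 0, 0, 0, 0.5, -1.03, 0, 0.1, 0, 0.045, 0, 0.5, -1.03, 0, 0.1, 0, 0.045, 0, 0.5, -1.03, 0, 0.1, 0, 0.045, 0, 0.5, -1.03, 0, 0.1, 0, 0.045, 0, 0.5, -1.03, 0, 0.1, 0, 0.045, 0, 0.5]

```text
clock: 19.45
tcp_pos: [0.4839, 0.0413, 0.25]
tcp_rot: [-179.7, -14.7, -2.9]
force: [-0.7, 0.1, -1.7]
opening: 0.149
gripper_force: 118.7
```

Run:
```python
from h import *
A=where()
c=row(A,bl(.077,.025,-15),3);d=row(c,bl(.070,.14,-15),8)
im=capture("wrist");cv2.imwrite("pics/w8.png",im)
```

```text
lip box x,y,z mm [75.4  0.2 17.5] tilt -9.0 F [-0.7  0.1 -1.7] j [  -5.   27.   -7.  124.   24.   16. -127.]
3 x [-0.785, -0.021, 0.053, -0.001, 0.035, -0.001] ok
8 x [0.426, 0.0, -1.376, -0.0, -0.0, -0.0] ok
```

View pics/w8.png

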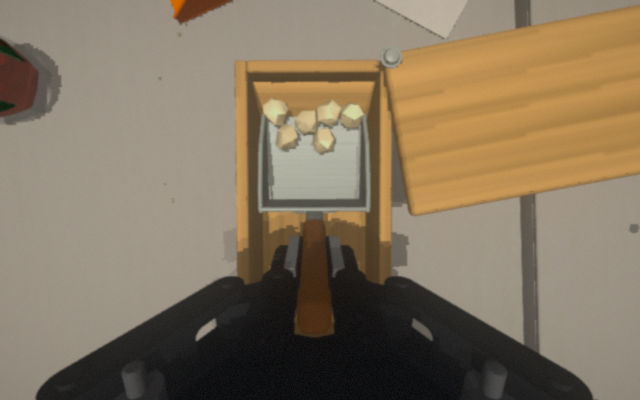

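View: two lumps are well in the scoop, at (287,138) and (323,140). Four lie across the lip at row ~112. I'll run the lip up the slope to the far wall to push them in.

Run:
```python
from h import *
A=where()
c=row(A,bl(.087,.042,-14),6);d=row(c,bl(.0905,.046,-15),2);e=row(d,bl(.085,.14,-18),8)
```

```text
lip box x,y,z mm [73.4  0.3 16.8] tilt -8.9 F [-1.7  0.1 -4.2] j [  -6.   27.   -7.  124.   24.   16. -127.]
6 x [-0.047, -0.009, -0.225, -0.001, 0.015, -0.0] ok
2 x [0.006, -0.0, -0.063, 0.0, 0.009, 0.0] ok
8 x [0.207, -0.0, -1.066, 0.0, 0.007, 0.0] ok
```

>>> play_rows:
  deltas: [-0.04, 0, -0.23, 0, 0.015, 0, 0.5, -0.04, 0, -0.23, 0, 0.015, 0, 0.5, -0.04, 0, -0.23, 0, 0.015, 0, 0.5, -0.04, 0, -0.23, 0, 0.015, 0, 0.5, -0.04, 0, -0.23, 0, 0.015, 0, 0.5, -0.04, 0, -0.23, 0, 0.015, 0, 0.5, 0.01, 0, -0.06, 0, 0.009, 0, 0.5, 0.01, 0, -0.06, 0, 0.009, 0, 0.5]

```text
clock: 20.5
tcp_pos: [0.4774, 0.0417, 0.2638]
tcp_rot: [-179.8, -20.8, -2.9]
force: [-0.2, -0.6, -2.9]
opening: 0.146
gripper_force: 118.7
```

Run:
```python
from h import *
A=where()
d=row(A,bl(.0885,.044,-15),3);e=row(d,bl(.085,.13,-18),8)
im=capture("wrist");cv2.imwrite("pics/w9.png",im)
hsv=cv2.cvtColor(im,cv2.COLOR_BGR2HSV)
print("lip/hue cols",[ [(r,int(hsv[r,c,0]),int(hsv[r,c,1]),int(hsv[r,c,2])) for r in range(84,150,6)] for c in(300,)])
# lumps: pale, bright, low-sat yellowish blobs inside scoop area
m=cv2.inRange(hsv,(12,25,120),(34,110,255));m[:70]=0;m[205:]=0;m[:,:255]=0;m[:,375:]=0
n,_,st,ce=cv2.connectedComponentsWithStats(m);print([(ce[k].round().tolist(),st[k].tolist()) for k in range(1,n) if st[k,4]>40])
```

```text
lip box x,y,z mm [92.8  0.  47.3] tilt -15.1 F [-0.2 -0.6 -2.9] j [  -7.   24.   -6.  127.   42.   11. -145.]
3 x [-0.161, -0.021, 0.049, -0.001, -0.0, -0.001] ok
8 x [0.193, -0.0, -0.964, 0.0, 0.007, 0.0] ok
lip/hue cols [[(84, 21, 38, 154), (90, 22, 37, 153), (96, 17, 38, 155), (102, 17, 121, 171), (108, 17, 142, 182), (114, 16, 105, 85), (120, 27, 28, 174), (126, 21, 83, 185), (132, 29, 57, 194), (138, 20, 84, 192), (144, 20, 64, 111)]]
[([315.0, 86.0], [255, 70, 120, 37, 3853]), ([321.0, 129.0], [268, 110, 103, 95, 2226]), ([262.0, 125.0], [260, 114, 5, 23, 45]), ([260.0, 151.0], [258, 138, 5, 26, 55]), ([322.0, 157.0], [309, 143, 27, 28, 557]), ([357.0, 159.0], [353, 151, 7, 17, 43]), ([286.0, 165.0], [274, 153, 27, 29, 492]), ([259.0, 182.0], [258, 165, 4, 39, 59]), ([352.0, 186.0], [341, 168, 18, 31, 173])]
```

>>> play_rows:
  deltas: [0.2, 0, -0.8, 0, 0, 0, 0.5, 0.25, 0, -1, 0, 0, 0, 0.5, 0.25, 0, -1, 0, 0, 0, 0.5, 0.25, 0, -1, 0, 0, 0, 0.5, 0.3, 0, -1.1, 0, 0, 0, 0.5, 0.3, 0, -1.1, 0, 0, 0, 0.5, 0.3, 0, -1.1, 0, 0.01, 0, 0.5, 0.3, 0, -1.1, 0, 0.01, 0, 0.5]

```text
clock: 21.55
tcp_pos: [0.4683, 0.0417, 0.3488]
tcp_rot: [-179.8, -21.9, -2.9]
force: [-0.9, -0.6, -1.9]
opening: 0.145
gripper_force: 118.6
```

Run:
```python
from h import *
A=where()
im=capture("wrist");cv2.imwrite("pics/w10.png",im)
hsv=cv2.cvtColor(im,cv2.COLOR_BGR2HSV)
m=cv2.inRange(hsv,(12,25,120),(34,110,255));m[:105]=0;m[205:]=0;m[:,:255]=0;m[:,375:]=0
d=cv2.distanceTransform(m,cv2.DIST_L2,5);k=(d==cv2.dilate(d,np.ones((15,15))))&(d>6)
print([(int(x),int(y),round(float(d[y,x]),1)) for y,x in zip(*np.nonzero(k))])
# lookahead: tool-frame pixel of lip
D=np.array([.4205,-.3176]);psi=53
a=lip([D[0],D[1],.16],psi,-10);print(a[:3,3])
```

```text
lip box x,y,z mm [ 88.   -0.5 135.5] tilt -16.2 F [-0.9 -0.6 -1.9] j [   5.   15.  -19.  125.   29.   22. -131.]
[(358, 111, 6.4), (359, 111, 6.4), (345, 112, 7.6), (281, 117, 13.0), (327, 119, 12.4), (313, 162, 6.6), (314, 162, 6.6), (315, 163, 6.6), (287, 168, 11.0), (318, 184, 7.4), (319, 184, 7.4)]
[ 0.33535758 -0.43058781  0.38996016]
```

Run:
```python
from h import *
import h
im=cv2.imread("pics/w10.png");hsv=cv2.cvtColor(im,cv2.COLOR_BGR2HSV)
m=cv2.inRange(hsv,(12,48,100),(34,112,255))
w=cv2.inRange(hsv,(5,113,20),(30,255,255))
for r in range(84,206,4):print(r,"".join("#" if m[r,c] else ("w" if w[r,c] else ".") for c in range(250,380,2)))
lip([0,0,0],0,0);i=camera_info("wrist");T=np.linalg.inv(i['T_tool_cam']);a=np.radians(5.7)
for b in(0,10,20,30,50):  # mm behind lip, 9 mm up
    p=h.LIP+np.array([-b*np.cos(a)+9*np.sin(a),0,-b*np.sin(a)-9*np.cos(a)])/1e3
    c=T@np.r_[p,1];print(b,(c[1]/c[2]*i['fx']+i['cy']).round(),"px/20mm",(.02*i['fx']/c[2]).round())
```

```text
84 wwwwwwwwwwww#....................................................
88 wwwwwwwwww#......................................................
92 wwwww##..........................................................
96 ##...............................................................
100 .................................................................
104 .................................................................
108 .................................................................
112 ............##########...............#######....######...........
116 ...........###########.............#########..######.###.........
120 ...........############..........###########.######.#####........
124 ...........############..........################....####........
128 ............##########...........########################..####ww
132 ..............######..............##########..##########...#wwwww
136 ........................................#.........###......#wwwww
140 ...........................................................#wwwww
144 ..................................................
[... 474 characters left out ...]
###.......................#wwww
176 ..............##########....#########.......................#wwww
180 ................#######.......#########.....................#wwww
184 ...............................##########...................#wwww
188 ..............................############..................#wwww
192 .............................#######.####...................#wwww
196 ..............................##########....................#wwww
200 ................................######......................#wwww
204 ............................................................#wwww
0 113.0 px/20mm 27.0
10 127.0 px/20mm 27.0
20 141.0 px/20mm 26.0
30 154.0 px/20mm 26.0
50 180.0 px/20mm 26.0
```

Run:
```python
from h import *
A=where();row(A,bl(.06,.155,-25),8)
```

```text
lip box x,y,z mm [ 88.9  -0.2 137.1] tilt -16.4 F [ 0.3  0.3 -1.1] j [   5.   15.  -20.  125.   29.   22. -131.]
8 x [-0.716, -0.011, -0.215, -0.0, 0.019, -0.0] ok
```

>>> play_rows:
  deltas: [-0.5, 0, -0.32, 0, 0.019, 0, 0.5, -0.5, 0, -0.32, 0, 0.019, 0, 0.5, -0.5, 0, -0.32, 0, 0.019, 0, 0.5, -0.5, 0, -0.32, 0, 0.019, 0, 0.5, -0.5, 0, -0.32, 0, 0.019, 0, 0.5, -0.5, 0, -0.32, 0, 0.019, 0, 0.5, -0.5, 0, -0.32, 0, 0.019, 0, 0.5, -0.5, 0, -0.32, 0, 0.019, 0, 0.5]

```text
clock: 22.6
tcp_pos: [0.4205, 0.0441, 0.3533]
tcp_rot: [-179.7, -30.6, -3.0]
force: [0.6, -0.0, -3.0]
opening: 0.147
gripper_force: 118.7
```

```bash
cat > lumps.py <<'E'
from h import *
def show(name):
    im=capture("wrist");cv2.imwrite(f"pics/{name}.png",im);hsv=cv2.cvtColor(im,cv2.COLOR_BGR2HSV)
    m=cv2.inRange(hsv,(12,48,100),(34,112,255))
    for r in range(96,206,5):print(r,"".join("#" if m[r,c] else "." for c in range(256,374,3)))
E
python3 - <<'E'
from lumps import *
A=where();show("w11")
B=row(A,lip([.50,-.12,.19],10,-27),8)
E
```

```text
lip box x,y,z mm [ 70.3  -0.4 167.3] tilt -24.9 F [ 0.6 -0.  -3. ] j [  -9.    8.   -7.  135.   52.   13. -157.]
96 .......#.........................#....#.
101 .....................................#..
106 ........#...............................
111 .....#######............##..............
116 .#....#######........#######.###.###....
121 .....########.......############..##....
126 ......#######.......#############.##....
131 .......######.......########.#######....
136 ........................##.....##.....##
141 ........................................
146 ........................................
151 ........................................
156 ........................................
161 ........######..######..................
166 ........###############.................
171 .......################...............#.
176 ........######...#####................#.
181 ...........##.....#######.............#.
186 ..................########............#.
191 ..................########............#.
196 ..................#######.............#.
201 .....................##...............#.
8 x [-1.279, 2.42, -1.016, 0.014, 0.005, -0.024] ok
```

Run:
```python
from h import *
A=where();u=lambda s:np.array([np.cos(np.radians(s)),np.sin(np.radians(s))])
K1=lip([.60,-.07,.175],12,-24);row(A,K1,8);K2=lip([.54,-.23,.185],34,-24);row(K1,K2,8)
D=np.array([.4205,-.3176]);K3=lip([*(D-.015*u(53)),.15],53,-15);row(K2,K3,10)
K4=lip([*(D-.018*u(53)),.075],53,15);row(K3,K4,8)
for k in(K1,K2,K3,K4):print(k[:3,3].round(3))
```

```text
lip box x,y,z mm [ 69.6  -0.4 167.2] tilt -24.9 F [-1.1  0.  -3.1] j [ -10.    8.   -6.  135.   52.   13. -157.]
8 x [-0.128, 1.922, -0.235, 0.016, -0.002, -0.028] ok
8 x [-1.172, 2.518, -0.813, 0.024, -0.0, -0.042] ok
10 x [-1.206, 0.445, -0.498, 0.014, -0.016, -0.03] ok
8 x [1.552, 0.0, 0.507, -0.0, -0.065, 0.0] ok
[ 0.411 -0.11   0.364]
[ 0.38  -0.338  0.374]
[ 0.315 -0.458  0.367]
[ 0.391 -0.357  0.343]
```

>>> play_rows:
  deltas: [-0.06, 0.9, -0.12, 0.008, -0.001, -0.014, 0.5, -0.13, 1.9, -0.23, 0.016, -0.002, -0.028, 0.5, -0.13, 2.1, -0.23, 0.016, -0.002, -0.03, 0.5, -0.13, 2.1, -0.23, 0.016, -0.002, -0.03, 0.5, -0.13, 2.1, -0.23, 0.016, -0.002, -0.03, 0.5, -0.13, 2.1, -0.23, 0.016, -0.002, -0.03, 0.5, -0.13, 2.1, -0.23, 0.016, -0.002, -0.03, 0.5, -0.13, 2.1, -0.23, 0.016, -0.002, -0.03, 0.5]

```text
clock: 23.65
tcp_pos: [0.4124, -0.0916, 0.3605]
tcp_rot: [179.7, -29.4, 10.0]
force: [-0.2, 0.4, -3.7]
opening: 0.148
gripper_force: 118.8
```

Run:
```python
from lumps import *
A=where();print(A[:3,3],read_state()['tcp_rot']);show("w12")
K2=lip([.54,-.23,.185],34,-24);row(A,K2,8)
```

```text
lip box x,y,z mm [ 60.7 -95.8 170.7] tilt -23.7 F [-0.2  0.4 -3.7] j [ 69.  18. -65. 131.  30.  15. -99.]
[ 0.4123928  -0.09157791  0.36054017] [179.70467919 -29.43384948   9.96864451]
96 ........................................
101 ........................................
106 ........................................
111 ........................................
116 ......#######.........#####.............
121 #....########.......#######.............
126 ......#######.......#######..........###
131 .#....#######.......#######..........#..
136 .#......#............#####..............
141 .#......................................
146 ........................................
151 ........................................
156 ........................................
161 ........................................
166 ..............####......................
171 ............#######.....................
176 ............########..................#.
181 ......###################...######....#.
186 .....#####################.########...#.
191 ......#######.....#################...#.
196 ......######......#######..#######....#.
201 .....................##......###......#.
8 x [-1.193, 2.765, -0.861, 0.027, 0.001, -0.046] ok
```

>>> play_rows:
  deltas: [-1.19, 2.5, -0.86, 0.027, 0.001, -0.046, 0.5, -1.19, 2.7, -0.86, 0.027, 0.001, -0.046, 0.5, -1.19, 2.77, -0.86, 0.027, 0.001, -0.046, 0.5, -1.19, 2.77, -0.86, 0.027, 0.001, -0.046, 0.5, -1.19, 2.77, -0.86, 0.027, 0.001, -0.046, 0.5, -1.19, 2.77, -0.86, 0.027, 0.001, -0.046, 0.5, -1.19, 2.77, -0.86, 0.027, 0.001, -0.046, 0.5, -1.0, 2.4, -0.7, 0.027, 0.001, -0.04, 0.5]

```text
clock: 24.7
tcp_pos: [0.3804, -0.3266, 0.3724]
tcp_rot: [-179.7, -29.7, 33.3]
force: [0.2, 0.4, -1.7]
opening: 0.141
gripper_force: 118.7
```

Run:
```python
from lumps import *
A=where();s=read_state();print(A[:3,3],s['tcp_rot'],s['joint_pos'].round());show("w13")
u=lambda s:np.array([np.cos(np.radians(s)),np.sin(np.radians(s))])
D=np.array([.4205,-.3176])
for psi in (53,40):
  K3=lip([*(D-.015*u(psi)),.15],psi,-18);row(A,K3,8);print(K3[:3,3])
```

```text
lip box x,y,z mm [   7.7 -258.3  183.6] tilt -24.0 F [ 0.2  0.4 -1.7] j [ 97.  38. -71. 113.  12.  41. -30.]
[ 0.38041846 -0.32655868  0.37241228] [-179.69186001  -29.73110957   33.33065343] [ 97.  38. -71. 113.  12.  41. -30.]
96 ................................#.......
101 ........................................
106 ........................................
111 ..............................#.#.......
116 #..##########################...........
121 .#......................................
126 ........................................
131 ........................................
136 .......................#................
141 .....................######.............
146 ...................########.............
151 ...................########.............
156 ....................#######.............
161 .....#######...........##...............
166 ....########............................
171 ....########.###........................
176 .....#####.######.......................
181 ....####################....#####.......
186 ....#####################..#######......
191 ....#####################.########......
196 ....#######.......######...######.......
201 .......##...........###.....###.........
8 x [-1.736, 0.701, -0.686, 0.019, -0.013, -0.038] ok
[ 0.3078983  -0.4670275   0.35803255]
8 x [-1.743, 0.357, -0.69, 0.006, -0.013, -0.013] ok
[ 0.27717041 -0.43786781  0.35803255]
```

>>> play_rows:
  deltas: [-1.74, 0.7, -0.69, 0.019, -0.013, -0.038, 0.5, -1.74, 0.7, -0.69, 0.019, -0.013, -0.038, 0.5, -1.74, 0.7, -0.69, 0.019, -0.013, -0.038, 0.5, -1.74, 0.7, -0.69, 0.019, -0.013, -0.038, 0.5, -1.74, 0.7, -0.69, 0.019, -0.013, -0.038, 0.5, -1.74, 0.7, -0.69, 0.019, -0.013, -0.038, 0.5, -1.74, 0.7, -0.69, 0.019, -0.013, -0.038, 0.5, -1.74, 0.7, -0.69, 0.019, -0.013, -0.038, 0.5]

```text
clock: 25.75
tcp_pos: [0.3078, -0.4663, 0.3578]
tcp_rot: [-179.8, -23.7, 52.9]
force: [-0.3, -0.6, -2.7]
opening: 0.15
gripper_force: 118.7
```

Run:
```python
from lumps import *
A=where();s=read_state();print(A[:3,3],s['tcp_rot'])
u=lambda s:np.array([np.cos(np.radians(s)),np.sin(np.radians(s))])
# dish centre check from top camera
im=capture("top");g=im[205:295,360:455];cv2.imwrite("pics/top2.png",im)
psi=53;D=np.array([.4205,-.3176])
K4=lip([*(D-.018*u(psi)),.075],psi,10);row(A,K4,8);K5=lip([*(D-.018*u(psi)),.052],psi,50);row(K4,K5,8);K6=lip([*(D-.015*u(psi)),.052],psi,65);row(K5,K6,4)
for k in(K4,K5,K6):print(k[:3,3].round(3))
im=cv2.imread("pics/top0.png");
for r in(225,250,275):print([int(v) for v in im[r,370:446:3].sum(1)//3])
print([int(v) for v in im[215:290:3,407].astype(int).sum(1)//3])
```

```text
lip box x,y,z mm [-116.8 -373.5  149.9] tilt -18.0 F [-0.3 -0.6 -2.7] j [103.  48. -68.  99.  22.  64.  -5.]
[ 0.30775057 -0.46626213  0.35778778] [-179.7890823   -23.74759294   52.88812833]
8 x [1.368, 0.007, 0.514, -0.0, -0.061, -0.0] ok
8 x [2.4, 0.0, -0.274, -0.0, -0.087, -0.0] ok
4 x [1.763, -0.0, -0.486, -0.0, -0.065, 0.0] ok
[ 0.377 -0.375  0.339]
[ 0.487 -0.229  0.29 ]
[ 0.523 -0.181  0.248]
[156, 155, 154, 155, 152, 154, 152, 154, 152, 152, 155, 155, 154, 153, 152, 152, 154, 153, 152, 150, 150, 150, 151, 151, 153, 151]
[155, 158, 155, 155, 155, 106, 136, 164, 179, 184, 187, 186, 189, 187, 184, 183, 182, 175, 158, 148, 161, 153, 153, 150, 154, 152]
[156, 158, 155, 154, 155, 155, 154, 153, 155, 155, 156, 154, 152, 155, 153, 153, 153, 154, 152, 152, 153, 152, 152, 151, 151, 155]
[155, 153, 152, 152, 147, 145, 164, 177, 185, 184, 186, 186, 188, 185, 183, 182, 175, 157, 138, 151, 153, 154, 139, 93, 97]
```

>>> play_rows:
  deltas: [1.37, 0, 0.51, 0, -0.061, 0, 0.5, 1.37, 0, 0.51, 0, -0.061, 0, 0.5, 1.37, 0, 0.51, 0, -0.061, 0, 0.5, 1.37, 0, 0.51, 0, -0.061, 0, 0.5, 1.37, 0, 0.51, 0, -0.061, 0, 0.5, 1.37, 0, 0.51, 0, -0.061, 0, 0.5, 1.37, 0, 0.51, 0, -0.061, 0, 0.5, 1.37, 0, 0.51, 0, -0.061, 0, 0.5]

```text
clock: 26.8
tcp_pos: [0.3772, -0.3733, 0.3405]
tcp_rot: [-179.9, 4.2, 52.9]
force: [-0.0, 0.1, -3.1]
opening: 0.144
gripper_force: 118.6
```

Run:
```python
from lumps import *
A=where();print(A[:3,3]);s=read_state();print(s['tcp_rot'])
import h;p=(A@np.r_[h.LIP,1])[:3];print("lip world",p)
u=lambda s:np.array([np.cos(np.radians(s)),np.sin(np.radians(s))])
psi=53;D=np.array([.4205,-.3176])
K5=lip([*(D-.018*u(psi)),.052],psi,50);row(A,K5,8)
K6=lip([*(D-.015*u(psi)),.054],psi,65);row(K5,K6,4)
```

```text
lip box x,y,z mm [-117.7 -374.5   76.1] tilt 9.9 F [-0.   0.1 -3.1] j [ 80.  36. -56. 107.  40.  59. -31.]
[ 0.37723772 -0.37328633  0.34051339]
[-179.90791632    4.19291862   52.9214007 ]
lip world [ 0.40993654 -0.32932497  0.07613612]
8 x [2.385, 0.011, -0.25, -0.0, -0.088, -0.0] ok
4 x [1.724, -0.0, -0.518, -0.0, -0.065, 0.0] ok
```

>>> play_rows:
  deltas: [2.39, 0.01, -0.25, 0, -0.088, 0, 0.5, 2.39, 0.01, -0.25, 0, -0.088, 0, 0.5, 2.39, 0.01, -0.25, 0, -0.088, 0, 0.5, 2.39, 0.01, -0.25, 0, -0.088, 0, 0.5, 2.39, 0.01, -0.25, 0, -0.088, 0, 0.5, 2.39, 0.01, -0.25, 0, -0.088, 0, 0.5, 2.39, 0.01, -0.25, 0, -0.088, 0, 0.5, 2.39, 0.01, -0.25, 0, -0.088, 0, 0.5]

```text
clock: 27.8
tcp_pos: [0.4873, -0.2287, 0.2892]
tcp_rot: [-180.0, 44.5, 53.0]
force: [0.1, -1.1, -1.4]
opening: 0.151
gripper_force: 118.8
```

Run:
```python
from lumps import *
A=where();s=read_state();print(A[:3,3],s['tcp_rot']);show("w14")
u=lambda s:np.array([np.cos(np.radians(s)),np.sin(np.radians(s))])
psi=53;D=np.array([.4205,-.3176])
K6=lip([*(D-.012*u(psi)),.058],psi,65);row(A,K6,4);K7=lip([*(D-.02*u(psi)),.13],psi,55);row(K6,K7,4)
```

```text
lip box x,y,z mm [-118.  -376.9   52.1] tilt 50.2 F [ 0.1 -1.1 -1.4] j [ 39.  43. -40. 104.  59.  87. -67.]
[ 0.48726916 -0.22867496  0.28921893] [-179.97604693   44.45744255   53.0087012 ]
96 ..........................###...........
101 .......................#...........#....
106 ........................................
111 ........................................
116 ........................................
121 ........................................
126 ........................................
131 ........................................
136 ........................................
141 ........................................
146 ........................................
151 ........................................
156 ........................................
161 ........................................
166 ........................................
171 ........................................
176 ........................................
181 ........................................
186 ........................................
191 ........................................
196 ........................................
201 ........................................
4 x [1.677, 0.005, -0.632, -0.0, -0.065, 0.0] ok
4 x [-2.725, 0.0, -0.507, 0.0, 0.044, -0.0] ok
```

Run:
```python
from lumps import *
A=where()
u=lambda s:np.array([np.cos(np.radians(s)),np.sin(np.radians(s))])
psi=53;D=np.array([.4205,-.3176])
K7=lip([*(D-.025*u(psi)),.12],psi,40);row(A,K7,4)
K8=lip([.46,-.18,.16],40,5.7);row(K7,K8,8);print(K7[:3,3],K8[:3,3])
```

```text
lip box x,y,z mm [-117.2 -373.6   50.2] tilt 50.2 F [ 2.4  3.5 -3.6] j [ 38.  43. -40. 104.  59.  87. -67.]
4 x [-2.479, 0.023, -0.803, 0.0, 0.044, 0.001] ok
8 x [-0.25, -0.836, -0.507, 0.008, 0.075, 0.028] ok
[ 0.45674169 -0.26950565  0.3761925 ] [ 0.4033353  -0.22754733  0.41966424]
```

>>> play_rows:
  deltas: [-2.48, 0, -0.8, 0, 0.044, 0, 0.5, -2.48, 0, -0.8, 0, 0.044, 0, 0.5, -2.48, 0, -0.8, 0, 0.044, 0, 0.5, -2.48, 0, -0.8, 0, 0.044, 0, 0.5, -0.25, -0.84, -0.5, 0.008, 0.075, 0.028, 0.5, -0.25, -0.84, -0.5, 0.008, 0.075, 0.028, 0.5, -0.25, -0.84, -0.5, 0.008, 0.075, 0.028, 0.5, -0.25, -0.84, -0.5, 0.008, 0.075, 0.028, 0.5]

```text
clock: 28.85
tcp_pos: [0.4278, -0.2513, 0.4007]
tcp_rot: [178.9, 16.9, 46.0]
force: [-0.4, 0.1, -1.5]
opening: 0.147
gripper_force: 118.8
```

Run:
```python
from lumps import *
A=where();print(A[:3,3],read_state()['tcp_rot'])
im=capture("top");cv2.imwrite("pics/top3.png",im);o=cv2.imread("pics/top0.png")
d=cv2.absdiff(im,o).max(2)
for r in range(226,276,2):print(r,"".join("%3d"%(d[r,c]//10) for c in range(382,434,2)))
H=lip([.5315,.2983,.10],20,0)
M=lip([.52,0.02,.16],15,5);row(A,M,8);row(M,H,8);print(M[:3,3],H[:3,3])
```

```text
lip box x,y,z mm [-102.9 -302.5  130.8] tilt 22.6 F [-0.4  0.1 -1.5] j [ 61.  26. -52. 108.  38.  70. -51.]
[ 0.42776192 -0.25132265  0.40070861] [178.87153069  16.86549545  45.97698547]
226  11  7  7  9  7  6  6  6  7  6  6  6  6  6  6  6  6  6  5  6  5  5 11  6  6 11
228   9  7  7  6  8  6  6  6  4  4  4  4  3  5  5  6  6  5  5  5  5  5 12  6  6 10
230   8  7  7  6  9  6  4  3  4  5  4  4  5  5  5  5  5  5  5  5  4  4 12  6  6  8
232   8  7  7  6 10  2  4  5  5  4  4  5  5  5  5  5  4  4  4  5  4  3 10  7  7  6
234   6 10  7  6  7  4  4  4  4  5  5  6  6  6  5  5  4  4  4  4  4  5  9  8  6  6
236   6 10  6  5  8  4  4  5  5  6  6  7  7  7  6  6  6  5  4  4  4  4  8  9  6  6
238   6 11  5  3 10  4  5  6  7  7  7  7  7  8  7  7  7  7  7  7  6  6  8 11  6  6
240   6 12  3  7 10  7  6  7  8  9 10 10  9 10 11 11 11 10  9  8  7  6  6 11  7  6
242   7 10  3  6  9  9 10 11 10 10 10 10 10 10 10 10 10 10  9  8  7  6  6 10  7  6
244   7 10  4  6  8  8  9 10 10 10 10 10 11 10 10 10 10 10 10  9  8  6  6  5  8  6
246   7  8  7  6  7  9 10 10 10 10 10 10 10 10 10 10 10 10 10  9  8  7  5  5  9  6

[... 646 characters left out ...]
 6  7  6  7  7  7
264   5  5  7  5  2  5  8  7  8  8  9 10  9  9  9  8  8  7  7  6  6  6  8  7  7  7
266   7  5  5  6  5  6  8  7  7  7  7  8  8  8  8  8  7  7  6  6  6  8  7  6  7  7
268   7  5  5  9  5  9  9  8  6  6  6  6  7  6  6  6  6  6  6  6  8  7  7  7  7  7
270   7  5  6 11  8  9  8  8  9  7  6  6  6  6  5  6  5  6  7  7  7  7  6  7  7  7
272   7  6  5 12  9  9  9  8  8  8  8  8  7  7  7  7  8  8  7  7  7  7  7  7  7  7
274   5  6  6 10 10  9  9  8  8  8  8  7  7  7  7  6  7  7  7  7  7  7  7  7  7  7
8 x [1.839, -2.55, -0.588, 0.012, 0.037, 0.068] ok
8 x [0.845, -3.183, 0.892, 0.001, 0.011, -0.011] ok
[4.45491076e-01 3.53940821e-05 4.18741161e-01] [0.43809966 0.26430506 0.35103361]
```

>>> play_rows:
  deltas: [1.84, -2.55, -0.59, 0.012, 0.037, 0.068, 0.5, 1.84, -2.55, -0.59, 0.012, 0.037, 0.068, 0.5, 1.84, -2.55, -0.59, 0.012, 0.037, 0.068, 0.5, 1.84, -2.55, -0.59, 0.012, 0.037, 0.068, 0.5, 1.84, -2.55, -0.59, 0.012, 0.037, 0.068, 0.5, 1.84, -2.55, -0.59, 0.012, 0.037, 0.068, 0.5, 1.84, -2.55, -0.59, 0.012, 0.037, 0.068, 0.5, 1.84, -2.55, -0.59, 0.012, 0.037, 0.068, 0.5]

```text
clock: 29.9
tcp_pos: [0.4459, 0.0005, 0.4183]
tcp_rot: [180.0, -0.7, 14.7]
force: [-0.1, -0.2, -1.4]
opening: 0.147
gripper_force: 118.9
```

Run:
```python
from lumps import *
A=where();print(A[:3,3],read_state()['tcp_rot'])
im=capture("top");cv2.imwrite("pics/top4.png",im);hsv=cv2.cvtColor(im,cv2.COLOR_BGR2HSV)
for r in range(226,276,2):print(r," ".join("%3d"%hsv[r,c,1] for c in range(382,434,2)))
H=lip([.5315,.2983,.10],20,0);row(A,H,8);row(H,lip([.5315,.2983,.02],20,0),4)
```

```text
lip box x,y,z mm [-24.4 -20.3 159.5] tilt 5.0 F [-0.1 -0.2 -1.4] j [ 45.  18. -59. 115.  19.  57. -99.]
[0.44588669 0.00051815 0.41828717] [179.96663869  -0.66916005  14.7326717 ]
226  28  29  29  26  27  29  28  29  28  30  27  26  29  26  26  29  25  28  28  26  30  27  28  28  30  27
228  29  29  31  28  29  26  28  26  31  36  36  35  35  35  33  33  29  30  28  29  30  28  30  28  28  27
230  30  29  31  28  29  29  29  29  36  35  37  35  37  34  34  34  36  35  32  26  30  28  25  27  29  30
232  29  29  29  28  30  32  34  36  37  35  35  34  36  34  34  31  34  34  35  34  30  28  28  24  31  28
234  27  29  27  27  32  36  33  34  35  34  33  32  32  32  31  33  34  31  32  36  35  30  28  27  30  28
236  28  28  28  29  35  34  33  34  34  30  30  44  52  32  32  33  34  33  34  32  36  33  32  28  30  28
238  28  27  28  33  32  33  33  31  35  39  37  48  47  54  29  31  31  30  31  34  31  31  35  28  28  30
240  29  30  29  34  34  35  34  29  62  53  60  55  54  45  30  30  31  31  32  32  33  34  35  29  29  27
242  29  30  32  35  33  32  31  29  65  52  54  35  57 
[... 1175 characters left out ...]
  31  30  30  32  32  34  33  35  35  33  35  36  31  28  28  28
266  31  28  26  27  27  33  35  35  36  33  35  32  35  33  34  33  36  36  35  33  34  33  27  28  27  27
268  29  28  30  29  29  30  29  35  38  35  36  36  34  36  35  35  37  36  37  37  31  28  30  29  26  28
270  31  27  30  27  31  29  28  29  33  33  36  38  34  38  37  36  38  36  33  29  29  29  27  28  27  27
272  29  27  29  29  29  27  29  31  28  27  28  35  33  34  36  34  31  32  28  29  31  28  28  28  26  27
274  29  28  29  29  29  29  27  29  28  29  28  26  28  28  25  30  26  29  29  28  28  28  29  29  30  28
8 x [0.83, -3.181, 0.885, 0.001, 0.011, -0.011] ok
4 x [-0.199, -0.0, 1.99, -0.0, -0.0, 0.0] ok
```

All six lumps are in the dish, at columns 395–416 and rows 238–250, and its rim is unmoved. Returning the scoop.

>>> play_rows:
  deltas: [0.83, -3.18, 0.89, 0, 0.011, -0.011, 0.5, 0.83, -3.18, 0.89, 0, 0.011, -0.011, 0.5, 0.83, -3.18, 0.89, 0, 0.011, -0.011, 0.5, 0.83, -3.18, 0.89, 0, 0.011, -0.011, 0.5, 0.83, -3.18, 0.89, 0, 0.011, -0.011, 0.5, 0.83, -3.18, 0.89, 0, 0.011, -0.011, 0.5, 0.83, -3.18, 0.89, 0, 0.011, -0.011, 0.5, 0.83, -3.18, 0.89, 0, 0.011, -0.011, 0.5]

```text
clock: 30.95
tcp_pos: [0.4379, 0.2638, 0.3497]
tcp_rot: [179.7, -5.7, 20.0]
force: [0.6, -0.2, -1.7]
opening: 0.142
gripper_force: 118.8
```

>>> play_rows:
  deltas: [-0.2, 0, 1.99, 0, 0, 0, 0.5, -0.2, 0, 1.99, 0, 0, 0, 0.5, -0.2, 0, 1.99, 0, 0, 0, 0.5, -0.2, 0, 1.99, 0, 0, 0, 0.5, -0.05, 0, 0.5, 0, 0, 0, 0.5, -0.05, 0, 0.5, 0, 0, 0, 0.5, -0.05, 0, 0.5, 0, 0, 0, 0.5, 0, 0, 0, 0, 0, 0, 0.5]

```text
clock: 31.95
tcp_pos: [0.4382, 0.2624, 0.2551]
tcp_rot: [179.7, -5.6, 19.9]
force: [-0.5, 0.3, -0.8]
opening: 0.145
gripper_force: 118.8
```

Run:
```python
from lumps import *
import h
A=where();print((A@np.r_[h.LIP,1])[:3],read_state()['tcp_rot'])
row(A,lip([.5315,.2983,-.0005],20,0),4)
```

```text
lip box x,y,z mm [-26.5 255.    3.9] tilt 0.1 F [-0.5  0.3 -0.8] j [  -2.   37.  -44.  115.   45.   40. -145.]
[0.53176333 0.2949684  0.00388924] [179.73162974  -5.62256872  19.91082987]
4 x [0.003, -0.047, 0.114, 0.001, 0.0, -0.0] ok
```

>>> play_rows:
  deltas: [0, -0.05, 0.1, 0, 0, 0, 0.5, 0, -0.05, 0.1, 0, 0, 0, 0.5, 0, -0.05, 0.1, 0, 0, 0, 0.5, 0, -0.05, 0.1, 0, 0, 0, 0.5, 0, 0, 0.1, 0, 0, 0, 0.5, 0, 0, 0.1, 0, 0, 0, 0.5, 0, 0, 0, 0, 0, 0, 0.5, 0, 0, 0, 0, 0, 0, 0.5]

```text
clock: 32.95
tcp_pos: [0.438, 0.2645, 0.2491]
tcp_rot: [179.7, -5.6, 19.9]
force: [-0.6, -2.2, 1.1]
opening: 0.145
gripper_force: 119.0
```

>>> play_rows:
  deltas: [0, 0, 0, 0, 0, 0, 4.5, 0, 0, 0, 0, 0, 0, 4.5, 0, 0, 0, 0, 0, 0, 4.5, 0, 0, 0, 0, 0, 0, 4.5, 0, 0, -2, 0, 0, 0, 4.5, 0, 0, -3, 0, 0, 0, 4.5, 0, 0, -3, 0, 0, 0, 4.5, 0, 0, -3, 0, 0, 0, 4.5]
  grip_force: 25

```text
clock: 33.95
tcp_pos: [0.4276, 0.2613, 0.3594]
tcp_rot: [179.7, -5.6, 19.9]
force: [0.9, -0.8, -0.2]
opening: 0.527
gripper_force: 0.0
```

Run:
```python
from h import *
s=read_state();A=cur();print(s['tcp_pos'],s['tcp_rot'],s['joint_pos'].round())
im=capture("wrist");cv2.imwrite("pics/w15.png",im);hsv=cv2.cvtColor(im,cv2.COLOR_BGR2HSV)
o=cv2.imread("pics/top0.png");t=capture("top");cv2.imwrite("pics/top5.png",t);d=cv2.absdiff(t,o).max(2)
print("scoop diff",[(r,"".join("#" if d[r,c]>35 else "." for c in range(170,226,2))) for r in range(196,244,3)])
# knob location from top view: darker/redder knob
K=np.array([.612,-.186]);M=pose([.47,.05,.40],down(40));N=pose([*K,.34],down(82));row(A,M,8);row(M,N,8)
h=cv2.cvtColor(t,cv2.COLOR_BGR2HSV);g=h[160:225,300:385]
m=cv2.inRange(g,(3,120,60),(13,255,220));n,_,st,ce=cv2.connectedComponentsWithStats(m)
for k in range(1,n):
    if st[k,4]>10: p=ce[k]+[300,160];print("knob?",p,st[k,4],ray("top",p,.09))
```

```text
[0.42756679 0.26126058 0.35944424] [179.7352898   -5.61108147  19.9224148 ] [   6.   28.  -54.  113.   33.   50. -136.]
scoop diff [(196, '............................'), (199, '............................'), (202, '............................'), (205, '..................##........'), (208, '..................#.........'), (211, '...................##.......'), (214, '.......#...........##.......'), (217, '......#............#........'), (220, '......#.#...........##......'), (223, '........##........#.######..'), (226, '#....#...####.##..##########'), (229, '#########.###......#########'), (232, '###########..#.##...########'), (235, '#############.##############'), (238, '########..##################'), (241, '######.....#################')]
8 x [-0.779, 2.588, -0.537, 0.003, -0.012, -0.044] ok
8 x [-1.617, 3.127, 0.75, -0.0, 0.0, -0.092] ok
knob? [363.03571429 176.39285714] 28 [ 0.61645805 -0.18697676  0.09      ]
```

>>> play_rows:
  deltas: [-0.78, 2.59, -0.54, 0.003, -0.012, -0.044, 4.5, -0.78, 2.59, -0.54, 0.003, -0.012, -0.044, 4.5, -0.78, 2.59, -0.54, 0.003, -0.012, -0.044, 4.5, -0.78, 2.59, -0.54, 0.003, -0.012, -0.044, 4.5, -0.78, 2.59, -0.54, 0.003, -0.012, -0.044, 4.5, -0.78, 2.59, -0.54, 0.003, -0.012, -0.044, 4.5, -0.78, 2.59, -0.54, 0.003, -0.012, -0.044, 4.5, -0.78, 2.59, -0.54, 0.003, -0.012, -0.044, 4.5]

```text
clock: 35.05
tcp_pos: [0.4703, 0.0487, 0.3985]
tcp_rot: [-179.9, 0.0, 40.2]
force: [0.3, -0.3, 0.4]
opening: 0.527
gripper_force: 0.0
```

>>> play_rows:
  deltas: [-1.62, 3.13, 0.75, 0, 0, -0.092, 5, -1.62, 3.13, 0.75, 0, 0, -0.092, 5, -1.62, 3.13, 0.75, 0, 0, -0.092, 5, -1.62, 3.13, 0.75, 0, 0, -0.092, 5, -1.62, 3.13, 0.75, 0, 0, -0.092, 5, -1.62, 3.13, 0.75, 0, 0, -0.092, 5, -1.62, 3.13, 0.75, 0, 0, -0.092, 5, -1.62, 3.13, 0.75, 0, 0, -0.092, 5]

```text
clock: 36.05
tcp_pos: [0.6135, -0.1871, 0.3368]
tcp_rot: [-179.8, -0.1, 82.4]
force: [0.6, 0.5, 0.7]
opening: 0.588
gripper_force: 0.0
```

Run:
```python
from h import *
s=read_state();A=cur();print(s['tcp_pos'],s['tcp_rot'],s['joint_pos'].round())
row(A,pose([.615,-.187,.2445],down(81.3)),4)
im=capture("wrist");h=cv2.cvtColor(im,cv2.COLOR_BGR2HSV);m=cv2.inRange(h,(3,120,40),(13,255,220));n,_,st,ce=cv2.connectedComponentsWithStats(m)
for k in range(1,n):
    if st[k,4]>100: print(ce[k],st[k].tolist(),ray("wrist",ce[k],.087,s))
```

```text
[ 0.61345874 -0.18714014  0.33684688] [-1.79849262e+02 -8.47407275e-02  8.23909087e+01] [ 51.  49. -61.  90.  45.  68. -27.]
4 x [0.007, 0.041, 2.309, -0.001, -0.0, 0.005] ok
[473.84493151  35.40657534] [416, 0, 118, 70, 1825] [ 0.73962864 -0.07763369  0.087     ]
```

Descend and grip the knob.

>>> play_rows:
  deltas: [0, 0.04, 2.31, 0, 0, 0.005, 5, 0, 0.04, 2.31, 0, 0, 0.005, 5, 0, 0.04, 2.31, 0, 0, 0.005, 5, 0, 0.04, 2.31, 0, 0, 0.005, 5, 0, 0, 0, 0, 0, 0, 1.5, 0, 0, 0, 0, 0, 0, 1.5, 0, 0, 0, 0, 0, 0, 1.5, 0, 0, 0, 0, 0, 0, 1.5]

```text
clock: 37.1
tcp_pos: [0.6144, -0.1858, 0.2462]
tcp_rot: [-179.9, -0.1, 81.1]
force: [0.1, 0.8, -5.7]
opening: 0.235
gripper_force: 24.9
```

>>> play_rows:
  deltas: [0.11, -1.95, 0, 0, 0, 0.11, 1.5, 0.11, -1.95, 0, 0, 0, 0.11, 1.5, 0.11, -1.95, 0, 0, 0, 0.11, 1.5, 0.11, -1.95, 0, 0, 0, 0.11, 1.5, 0.11, -1.95, 0, 0, 0, 0.11, 1.5, 0.11, -1.95, 0, 0, 0, 0.11, 1.5, 0.11, -1.95, 0, 0, 0, 0.11, 1.5, 0.11, -1.95, 0, 0, 0, 0.11, 1.5]

```text
clock: 38.1
tcp_pos: [0.488, -0.1016, 0.2462]
tcp_rot: [-179.9, 0.2, 30.4]
force: [0.5, -1.5, -10.0]
opening: 0.232
gripper_force: 25.1
```

>>> play_rows:
  deltas: [0.11, -1.95, 0, 0, 0, 0.11, 1.5, 0.11, -1.95, 0, 0, 0, 0.11, 1.5, 0.11, -1.95, 0, 0, 0, 0.11, 1.5, 0.11, -1.95, 0, 0, 0, 0.11, 1.5, 0.11, -1.95, 0, 0, 0, 0.11, 1.5, 0.11, -1.95, 0, 0, 0, 0.11, 1.5, 0.06, -1.2, 0, 0, 0, 0.07, 1.5, 0, 0, 0, 0, 0, 0, 1.5]

```text
clock: 39.1
tcp_pos: [0.4667, 0.0241, 0.2462]
tcp_rot: [-180.0, 0.2, -11.0]
force: [-4.4, -0.2, -8.3]
opening: 0.232
gripper_force: 25.8
```

>>> play_rows:
  deltas: [0.01, -0.5, 0, 0, 0, 0.03, 1.5, 0.01, -0.5, 0, 0, 0, 0.03, 1.5, 0.01, -0.5, 0, 0, 0, 0.03, 1.5, 0.01, -0.4, 0, 0, 0, 0.02, 1.5, 0, -0.3, 0, 0, 0, 0.01, 1.5, 0, 0, 0, 0, 0, 0, 1.5, 0, 0, 0, 0, 0, 0, 1.5, 0, 0, 0, 0, 0, 0, 1.5]

```text
clock: 40.1
tcp_pos: [0.4718, 0.0428, 0.2461]
tcp_rot: [179.8, 0.3, -18.0]
force: [-7.4, -3.2, -5.0]
opening: 0.231
gripper_force: 26.0
```

>>> play_rows:
  deltas: [0, -0.2, 0, 0, 0, 0, 1.5, 0, -0.2, 0, 0, 0, 0, 1.5, 0, -0.1, 0, 0, 0, 0, 1.5, 0, 0, 0, 0, 0, 0, 1.5, 0, 0, 0, 0, 0, 0, 1.5, 0, 0, 0, 0, 0, 0, 1.5, 0, 0, 0, 0, 0, 0, 1.5, 0, 0, 0, 0, 0, 0, 1.5]

```text
clock: 41.1
tcp_pos: [0.4725, 0.0443, 0.2459]
tcp_rot: [179.3, 0.4, -18.2]
force: [-11.6, -14.6, 3.6]
opening: 0.235
gripper_force: 26.8
```

>>> play_rows:
  deltas: [0, 0, 0, 0, 0, 0, 5, 0, 0, 0, 0, 0, 0, 5, 0, 0, 0, 0, 0, 0, 5, 0, 0, 0, 0, 0, 0, 5, 0, 0, -2, 0, 0, 0, 5, 0, 0, -5, 0, 0, 0, 5, 0, 0, -5, 0, 0, 0, 5, 0, 0, -5, 0, 0, 0, 5]

```text
clock: 42.1
tcp_pos: [0.4753, 0.0495, 0.4184]
tcp_rot: [-179.9, 0.1, -18.0]
force: [1.0, -1.4, 0.2]
opening: 0.586
gripper_force: 0.0
```

>>> play_rows:
  deltas: [0, 4, 0, 0, 0, 0, 5, 0, 5, 0, 0, 0, 0, 5, 0, 5, 0, 0, 0, 0, 5, 0, 5, 0, 0, 0, 0, 5, 0, 5, 0, 0, 0, 0, 5, 0, 3, 0, 0, 0, 0, 5, 0, 0, 0, 0, 0, 0, 5, 0, 0, 0, 0, 0, 0, 5]

```text
clock: 43.1
tcp_pos: [0.3923, -0.2066, 0.4164]
tcp_rot: [-179.9, 0.1, -17.9]
force: [0.3, -0.2, -0.5]
opening: 0.588
gripper_force: 0.0
```

Run:
```python
from h import *
t=capture("top");cv2.imwrite("pics/top6.png",t);o=cv2.imread("pics/top0.png");b=cv2.imread("pics/top1.png")
print(read_state()['tcp_pos'])
h=cv2.cvtColor(t,cv2.COLOR_BGR2HSV)
m=cv2.inRange(h,(3,120,60),(13,255,220));m[:215]=0;m[245:]=0;m[:,:262]=0;m[:,302:]=0
n,_,st,ce=cv2.connectedComponentsWithStats(m)
for k in range(1,n):
    if st[k,4]>8: p=ce[k];print("knob",p,st[k,4],ray("top",p,.09))
g=cv2.inRange(h,(8,70,90),(30,255,255));g[:150]=0;g[:,:250]=0;g[:,312:]=0
c=max(cv2.findContours(g,0,2)[0],key=cv2.contourArea);print(cv2.minAreaRect(c))
d=cv2.absdiff(t,o).max(2);q,_,st,ce=cv2.connectedComponentsWithStats((d>40).astype(np.uint8))
print([(ce[k].round().tolist(),int(st[k,4])) for k in range(1,q) if st[k,4]>12])
for r in range(195,236,3):print(r,"".join("#" if d[r,c]>35 else "." for c in range(176,220,2)))
```

```text
[ 0.39247853 -0.20630763  0.41640811]
knob [277.03125 227.625  ] 32 [0.47039297 0.0420298  0.09      ]
((280.15496826171875, 200.6494140625), (37.27767562866211, 71.56452941894531), 4.4846062660217285)
[([300.0, 213.0], 306), ([208.0, 215.0], 37), ([182.0, 218.0], 35), ([263.0, 227.0], 16), ([280.0, 228.0], 68), ([194.0, 232.0], 15), ([394.0, 281.0], 4449), ([414.0, 245.0], 13), ([567.0, 341.0], 1747), ([435.0, 366.0], 83), ([333.0, 366.0], 32), ([610.0, 371.0], 104), ([630.0, 393.0], 145), ([636.0, 387.0], 14), ([614.0, 394.0], 13)]
195 ......................
198 ......................
201 ......................
204 ...............#......
207 ...............#......
210 ......................
213 ...##...........#.....
216 ...##...........#.#...
219 ...#.#...........#....
222 ...#...........#..#...
225 ....#.#...#..#.#......
228 ....##..#.............
231 .....#.....#..........
234 .....#...#............
```

```bash
python3 -c "
from plant import *
print(finish_job())"
```

```text
the job is handed in; nothing more can be done
None
```

The job is handed in. By my last camera checks all six lumps are in the dish, the scoop is standing back within about 1 cm of where it stood, the lid is shut against its stop, and no bystander shows a shift. The hand-in returned no verdict.

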